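Load, index and barcode-scan battery modules

TASK

Stand every battery module in a nest of the index table, upright and fully down, with its barcode label facing away from the red plunger side of the head. Then lift the red plunger, swing the head round to the reading stop (green mark) and let the plunger drop fully home. Then take the scanner from its dock and scan each module that is there, in the order red, yellow, green, blue, by aiming the window squarely at the middle of its label from about 6 to 10 cm and holding it steady for a good second; finally stand the scanner back in its dock, facing as it did, and leave every module seated, the head locked at the reading stop and the bottle, jar and bin where they were.

Things in the scene. Friction and masses are not known exactly. Their poses are not given: they have to be found in the camera images.
- index_base: Grey fixed base of the index table, 12 mm thick, about 200 x 160 mm; origin under the head's pivot (upright turning axis). On it, around the pivot, stands a steel sector (top 24 mm above the bench) with two index holes, 100 mm from the pivot: reading stop in the base's +x direction (green square mark beside it), loading stop 60 degrees anticlockwise from above (white mark).
- head (a joint): Turning head, rad, positive anticlockwise from above: 0 at the reading stop, 1.047 (60 degrees) at the loading stop, where it starts locked. Turns easily (0.15 N m friction, stays where left) once the plunger is lifted; ends of travel -0.12 and 1.167. With the plunger home it has about 1 degree of play. 
- head_pivot (a point): The head is an aluminium bar 290 x 68 mm with four nests and an arm for the plunger. This point: on its turning axis, on its top face, 34 mm above the bench; axes turn with the head: x towards the plunger (so -x is the label side, where labels must face; at the reading stop -x faces the robot, more or less), y along the row of nests, z up.
- nest0 (a point): Centre of the floor of nest 0 (34 mm above the bench, -108 mm from the pivot along the head's y), axes as head_pivot. Each nest is 55 mm (x) x 49 mm (y) inside, with black fences 5 mm thick and 8 mm high. Any module may go in any nest.
- nest1 (a point): Centre of the floor of nest 1 (34 mm above the bench, -36 mm from the pivot along the head's y), axes as head_pivot. Each nest is 55 mm (x) x 49 mm (y) inside, with black fences 5 mm thick and 8 mm high. Any module may go in any nest.
- nest2 (a point): Centre of the floor of nest 2 (34 mm above the bench, 36 mm from the pivot along the head's y), axes as head_pivot. Each nest is 55 mm (x) x 49 mm (y) inside, with black fences 5 mm thick and 8 mm high. Any module may go in any nest.
- nest3 (a point): Centre of the floor of nest 3 (34 mm above the bench, 108 mm from the pivot along the head's y), axes as head_pivot. Each nest is 55 mm (x) x 49 mm (y) inside, with black fences 5 mm thick and 8 mm high. Any module may go in any nest.
- plunger (a joint): Sprung index plunger on the head, m: 0 when home in a hole, up to 0.022 lifted. Spring pulls it down: 4 N at home, 10.5 N at full lift. Its pin clears the sector above 0.010; let go between holes it rides on the sector at 0.010, and drops home when over a hole.
- plunger_knob (a point): Middle height of the plunger's red round knob to grip: 28 mm diameter over 60 to 86 mm above the bench when home, then a 34 mm rim 6 mm high (top at 92 mm); this point is at 75 mm, 100 mm from the pivot along the head's x. A steel boss, 26 mm diameter, top at 52 mm, lies below it. Swinging it about the pivot turns the head.
- red_module: Battery module with red top cap, dark finned block 50 (x) x 44 (y) x 56 (z) mm, 0.17 to 0.35 kg, upright on the bench at the start; origin at the centre of its underside, z up, white barcode label on its -x face, folded 10 mm over that edge of the cap (a white strip seen from above). May be absent (3 or 4 of the four are there).
- red_module_label (a point): Centre of the red module's barcode label (34 mm wide, 24 mm high), 32 mm above its underside on the -x face; axes as the module, so the label faces -x.
- yellow_module: Battery module with yellow top cap, dark finned block 50 (x) x 44 (y) x 56 (z) mm, 0.17 to 0.35 kg, upright on the bench at the start; origin at the centre of its underside, z up, white barcode label on its -x face, folded 10 mm over that edge of the cap (a white strip seen from above). May be absent (3 or 4 of the four are there).
- yellow_module_label (a point): Centre of the yellow module's barcode label (34 mm wide, 24 mm high), 32 mm above its underside on the -x face; axes as the module, so the label faces -x.
- green_module: Battery module with green top cap, dark finned block 50 (x) x 44 (y) x 56 (z) mm, 0.17 to 0.35 kg, upright on the bench at the start; origin at the centre of its underside, z up, white barcode label on its -x face, folded 10 mm over that edge of the cap (a white strip seen from above). May be absent (3 or 4 of the four are there).
- green_module_label (a point): Centre of the green module's barcode label (34 mm wide, 24 mm high), 32 mm above its underside on the -x face; axes as the module, so the label faces -x.
- blue_module: Battery module with blue top cap, dark finned block 50 (x) x 44 (y) x 56 (z) mm, 0.17 to 0.35 kg, upright on the bench at the start; origin at the centre of its underside, z up, white barcode label on its -x face, folded 10 mm over that edge of the cap (a white strip seen from above). May be absent (3 or 4 of the four are there).
- blue_module_label (a point): Centre of the blue module's barcode label (34 mm wide, 24 mm high), 32 mm above its underside on the -x face; axes as the module, so the label faces -x.
- scanner: Hand scanner, 0.22 kg, standing in its dock: black foot 60 x 44 mm, blue body, grey nose pointing forward (+x) and 30 degrees down with a red window, black upright handle 30 (x) x 26 (y) mm from 46 to 114 mm above its underside, yellow trigger (a mere look; nothing need be pressed, it reads by itself). Origin at the centre of the underside, z up.
- scanner_grip (a point): Point to grip in the scanner's handle, 88 mm above the underside, 4 mm behind the origin; axes as the scanner. The handle is 26 mm wide along y.
- scanner_window (a point): Centre of the scanner's red window, 62 mm ahead of and 27.5 mm above the scanner's origin; its x axis is the beam, 30 degrees below the scanner's x; y is the scanner's y.
- dock: Fixed black tray in which the scanner stands: outside 86 (x) x 70 (y) x 15 mm, walls and floor 5 mm, so inside 76 x 60 mm, 10 mm deep; origin at the centre of its underside. The scanner faces the dock's +x, its nose over the front wall.
- orange_bottle: Bystander: clear bottle with orange cap, 60 mm diameter, 105 mm tall, origin at its underside. Leave it alone.
- brown_jar: Bystander: amber jar with blue lid, 52 mm diameter, 85 mm tall, origin at its underside. Leave it alone.
- green_bin: Bystander: open green bin 130 x 100 x 70 mm, origin at its underside. Leave it alone.
Mind the look-alikes: they are no part of the job. Several things have the shape of the scanner; the one meant has the colours described above.

How it is judged:
On the way, in this order (a step that is already met when the one before it is completed fails the run):
1. every module present stands in a nest, upright, down on its floor, label facing away from the plunger side (((horizontal distance between red_module and nest0 below 0.007 m and z of red_module in the frame of nest0 below 0.004 m) or (horizontal distance between red_module and nest1 below 0.007 m and z of red_module in the frame of nest1 below 0.004 m) or (horizontal distance between red_module and nest2 below 0.007 m and z of red_module in the frame of nest2 below 0.004 m) or (horizontal distance between red_module and nest3 below 0.007 m and z of red_module in the frame of nest3 below 0.004 m)) and angle between each of red_module, yellow_module, green_module, blue_module's own z axis and vertical below 0.06 rad and angle between the x axis of each of red_module, yellow_module, green_module, blue_module and the x axis of head_pivot, either way round below 0.15 rad and x of each of red_module_label, yellow_module_label, green_module_label, blue_module_label in the frame of head_pivot below -0.012 m and linear speed of each of red_module, yellow_module, green_module, blue_module below 0.03 m/s and ((horizontal distance between yellow_module and nest0 below 0.007 m and z of yellow_module in the frame of nest0 below 0.004 m) or (horizontal distance between yellow_module and nest1 below 0.007 m and z of yellow_module in the frame of nest1 below 0.004 m) or (horizontal distance between yellow_module and nest2 below 0.007 m and z of yellow_module in the frame of nest2 below 0.004 m) or (horizontal distance between yellow_module and nest3 below 0.007 m and z of yellow_module in the frame of nest3 below 0.004 m)) and ((horizontal distance between green_module and nest0 below 0.007 m and z of green_module in the frame of nest0 below 0.004 m) or (horizontal distance between green_module and nest1 below 0.007 m and z of green_module in the frame of nest1 below 0.004 m) or (horizontal distance between green_module and nest2 below 0.007 m and z of green_module in the frame of nest2 below 0.004 m) or (horizontal distance between green_module and nest3 below 0.007 m and z of green_module in the frame of nest3 below 0.004 m)) and ((horizontal distance between blue_module and nest0 below 0.007 m and z of blue_module in the frame of nest0 below 0.004 m) or (horizontal distance between blue_module and nest1 below 0.007 m and z of blue_module in the frame of nest1 below 0.004 m) or (horizontal distance between blue_module and nest2 below 0.007 m and z of blue_module in the frame of nest2 below 0.004 m) or (horizontal distance between blue_module and nest3 below 0.007 m and z of blue_module in the frame of nest3 below 0.004 m))), for 0.3 s.
2. the plunger is lifted clear of its hole (value of joint plunger above 0.0115 m), for 0.05 s.
3. the head is at the reading stop with the plunger home (value of joint head between -0.04 and 0.04 rad and value of joint plunger below 0.003 m), for 0.3 s.
4. scanner held steady on the red label: its centre 35 to 120 mm before the window, within 12 mm sideways and 10 mm up or down of the beam, beam within 50 degrees of square, head at the reading stop (angle between the x axis of red_module_label and the x axis of index_base, either way round below 0.2 rad and x of red_module_label in the frame of scanner_window between 0.035 and 0.12 m and y of red_module_label in the frame of scanner_window between -0.012 and 0.012 m and z of red_module_label in the frame of scanner_window between -0.01 and 0.01 m and angle between the x axis of scanner_window and the x axis of red_module_label, either way round below 0.87 rad and x of scanner_window in the frame of red_module_label below -0.02 m), for 1 s.
5. scanner held steady on the yellow label: its centre 35 to 120 mm before the window, within 12 mm sideways and 10 mm up or down of the beam, beam within 50 degrees of square, head at the reading stop (angle between the x axis of yellow_module_label and the x axis of index_base, either way round below 0.2 rad and x of yellow_module_label in the frame of scanner_window between 0.035 and 0.12 m and y of yellow_module_label in the frame of scanner_window between -0.012 and 0.012 m and z of yellow_module_label in the frame of scanner_window between -0.01 and 0.01 m and angle between the x axis of scanner_window and the x axis of yellow_module_label, either way round below 0.87 rad and x of scanner_window in the frame of yellow_module_label below -0.02 m), for 1 s.
6. scanner held steady on the green label: its centre 35 to 120 mm before the window, within 12 mm sideways and 10 mm up or down of the beam, beam within 50 degrees of square, head at the reading stop (angle between the x axis of green_module_label and the x axis of index_base, either way round below 0.2 rad and x of green_module_label in the frame of scanner_window between 0.035 and 0.12 m and y of green_module_label in the frame of scanner_window between -0.012 and 0.012 m and z of green_module_label in the frame of scanner_window between -0.01 and 0.01 m and angle between the x axis of scanner_window and the x axis of green_module_label, either way round below 0.87 rad and x of scanner_window in the frame of green_module_label below -0.02 m), for 1 s.
7. scanner held steady on the blue label: its centre 35 to 120 mm before the window, within 12 mm sideways and 10 mm up or down of the beam, beam within 50 degrees of square, head at the reading stop (angle between the x axis of blue_module_label and the x axis of index_base, either way round below 0.2 rad and x of blue_module_label in the frame of scanner_window between 0.035 and 0.12 m and y of blue_module_label in the frame of scanner_window between -0.012 and 0.012 m and z of blue_module_label in the frame of scanner_window between -0.01 and 0.01 m and angle between the x axis of scanner_window and the x axis of blue_module_label, either way round below 0.87 rad and x of scanner_window in the frame of blue_module_label below -0.02 m), for 1 s.
At the end, for the whole second after the job is handed in: Every present module stands in a nest within 7 mm of its centre, on its floor (4 mm), upright, label away from the plunger side; head within 0.04 rad of 0 and plunger within 3 mm of home; scanner standing on the dock floor within 14 mm of its centre, window over the dock's +x end; all at rest (all of step 1 and all of step 3 and x of scanner in the frame of dock between -0.014 and 0.014 m and y of scanner in the frame of dock between -0.014 and 0.014 m and z of scanner in the frame of dock below 0.009 m and angle between scanner's own z axis and vertical below 0.08 rad and linear speed of scanner below 0.02 m/s and x of scanner_window in the frame of dock above 0.03 m); the robot touches nothing.
It fails at once if the bottle is pushed more than 3 cm (distance of orange_bottle from where it was at the start of the episode above 0.03 m).
It fails at once if the jar is pushed more than 3 cm (distance of brown_jar from where it was at the start of the episode above 0.03 m).
It fails at once if the bin is pushed more than 3 cm (distance of green_bin from where it was at the start of the episode above 0.03 m).
Of red_module, yellow_module, green_module, blue_module only 3 to 4 are there at a start; the rules pass over those that are not, and their reading is None.
At some moment in a run one of red_module, yellow_module, green_module, blue_module may be knocked a few centimetres aside while the robot is not near it.
It also fails if it takes over 210 s, if anything falls off the work surface, if the arm or the gripper's body presses on something with over 40 N, if the wrist force passes 120 N, or if a joint passes its speed limit or range.

ROBOT

A 6-joint arm with a two-finger parallel gripper is mounted at the origin on the work surface. World frame = base frame: x ahead of the robot, y to its left, z up, the work surface at z = 0. Lengths are in m, angles in rad, forces in N, time in s.
With the tool pointing down it reaches from about 0.35 to 0.875 m from the base axis. Payload 4.2 kg.
Tool frame: the origin (TCP) lies between the finger pads; the fingertips stand 8 mm ahead of it and the grasp point (between the pads) lies 11 mm behind it; z points along the fingers, y is the line along which they close (so a half turn about z gives the same grasp; the last joint's range is limited). The gripper opens to 85 mm and grips with 20 to 120 N. Pads are 22 mm wide; open, the fingers measure 114 mm over their backs; the gripper's body (76 mm by 85 mm) begins 54 mm behind the grasp point. The pads swing forward as they close: fully open they stand 13 mm farther back than shut.
Start: joints at [-1.046, 0.385, 0.008, 0, -1.194, -0.259], TCP at [0.164, -0.603, 0.239] pointing down, gripper open.
Joint ranges: [-3.14, 3.14], [-1.21, 2.06], [-1.07, 1.41], [-3.16, 2.05], [-2.99, -0.16], [-3.1, 3.1]. Speed limits (rad/s): [2.79, 2.79, 3.14, 3.14, 3.14, 3.14].

INTERFACE

Orientations are given as [roll, pitch, yaw] about the fixed x, y, z axes, in that order (R = Rz(yaw) Ry(pitch) Rx(roll)).
In Python, from station import bot, viewer, nets gives the robot as it stands.
- The arm moves only by the tool play_rows, never from a script. Its arguments are lists of equal length, an entry for each row: "turn": the turn, a rotation vector about the tool's x, y, z in degrees, a list of three; "xyz": the shift along the tool's x, y, z in m, a list of three; "fingers": the finger opening in m, from 0 to 0.0854. In form: {"turn": [[wx, wy, wz], ...], "xyz": [[x, y, z], ...], "fingers": [fingers, ...]}. A call has exactly 5 rows; each row is the pose to reach, as a shift and turn from the pose commanded when the call began, along the tool's axes at that moment; what a row does not reach only later rows make up. A row lasts 1/12 s, in which the tool goes at most 41.7 mm and 7.16 degrees, less where a joint would pass 70% of its speed; a pose out of reach is approached as far as the arm can. A call with a gripper value outside its range is refused whole. The fingers move at their own pace and stop on an object; "force" is the grip in N (left out, the last holds). Time passes only in rows, so rows that repeat a pose let the fingers close, or fill a call up. It gives the time, the measured TCP pose, the force, the opening and the grip force at its end, in the units of the state.
- bot.get_obs(): the state, without advancing time (a new reading comes with each control period).
- viewer.read_camera(name): name is "scene" or "side" or "wrist"; returns a dict with "color" (480x640x3 uint8, red, green, blue), "K" (3x3 intrinsics, pixels), "eye" and "rotation" of the camera in the world; the wrist camera has in their place "hand_eye" (4x4, takes a point from camera to tool coordinates, whose origin is the TCP and whose axes are the flange's). Camera axes: x right, y down, z forward; pixel columns grow to the right and rows downward; lengths in m; the calibration is good to about 2 mm. A picture is of the moment at which its call begins: read the wrist's pose just before it. There is no depth.
- bot.close_job(): hands the job in; it is judged then, once.
Trained networks look in a picture, given as the dict that the camera call returned (one of the last four; its "shot" number tells which), for a name from the list of things; names that differ only in an ending like _2 or _b are one class to them, and where a whole thing is asked for, a point or a joint stands for the part that bears it (a point fixed in the world has none). Each returns a list of dicts, best first, with "confidence" (0 to 1); they miss things now and then, are a little off and sometimes report something else, mostly with a low value. They report only what shows in the picture. A call takes as long as a camera call. They do not tell look-alikes from the thing itself.
- nets.find_in(picture, target): "bbox" ([left, top, right, bottom] in pixels, round what is visible of it).
- nets.masks_of(picture, target): "region" (480x640 bool, what is visible of it) and "bbox" ([left, top, right, bottom] in pixels, round what is visible of it).
The state is a dict: "t": time; "joints": joint angles; "dq": joint speeds; "tau": joint torques, N m; "eef_pos": TCP position; "orientation": TCP orientation; "force": force on the tool from outside, world axes, zero at the start; "moment": the same for the moment, N m; "opening": finger opening in m; "grip_force": force on a finger pad.
Only numpy, scipy, OpenCV 4.12 (cv2) and the standard library are available. Lean on these libraries where they do the work, as an engineer would, in place of code of your own. Each camera call takes 0.05 s, during which the arm holds its last target. There are 200 camera calls.

## Working session

There is one attempt and no reset: what is moved stays moved. The work goes in short steps, Python scripts to look and compute and a tool call to move; the robot and the scene stay as the last step left them, time stands still between calls to the robot, and variables do not carry over. Pictures are saved under pics/ and viewed, at most 14 in all, crops included, and the job is handed in when it is done.

Besides the shell and the picture viewer there is one more tool, called after "Emit:" by a JSON object that holds its "fn" and its "kwargs", one argument or row to a line. play_rows: Moves the arm, as the interface text tells. Its arguments: {"type":"object","properties":{"turn":{"type":"array"},"xyz":{"type":"array"},"fingers":{"type":"array"},"force":{"type":"number"}},"required":["turn","xyz","fingers"]}

```bash
ls; mkdir -p pics
cat > h.py <<'E'
import numpy as np, cv2
from station import bot, viewer, nets
from scipy.spatial.transform import Rotation as R
def shot(n,fn=None):
    o=bot.get_obs(); p=viewer.read_camera(n)
    if n=='wrist':
        T=np.eye(4);T[:3,:3]=R.from_euler('xyz',o['orientation']).as_matrix();T[:3,3]=o['eef_pos']
        C=T@np.array(p['hand_eye']);p['eye']=C[:3,3];p['rotation']=C[:3,:3]
    if fn: cv2.imwrite('pics/'+fn,p['color'][:,:,::-1])
    return p
def ray(p,u,v,z):
    d=np.array(p['rotation'])@np.linalg.inv(p['K'])@[u,v,1.]; e=np.array(p['eye'])
    return e+d*(z-e[2])/d[2]
def proj(p,X):
    c=np.array(p['rotation']).T@(np.array(X)-p['eye']); q=np.array(p['K'])@c; return q[:2]/q[2]
E
python3 - <<'E'
from h import *
print(bot.get_obs())
for n in ('scene','side','wrist'):
    p=shot(n,n+'0.png'); print(n,p['K'],p['eye'],p['rotation'])
    for t in ['red_module','yellow_module','green_module','blue_module','scanner','dock','index_base','head','plunger_knob','orange_bottle','brown_jar','green_bin']:
        print(t,[(np.round(d['bbox']).astype(int).tolist(),round(d['confidence'],2)) for d in nets.find_in(p,t)])
E
```

```text
pics
{'t': 0.0, 'joints': array([-1.04634829e+00,  3.85515116e-01,  6.59457689e-03, -5.08561203e-04,
       -1.19396061e+00, -2.58582641e-01]), 'dq': array([-0.00041547,  0.00141322,  0.00034533,  0.00033232, -0.00023283,
        0.00158311]), 'tau': array([-9.57484008e-04, -3.92290521e+01,  1.88405210e+01,  4.18633237e+00,
       -4.65627600e-03, -2.01936942e-06]), 'eef_pos': array([ 0.16407372, -0.60248453,  0.23823291]), 'orientation': array([ 3.13945628e+00, -7.63450505e-05, -2.87591481e+00]), 'force': array([0.50946207, 0.32750046, 0.46176298]), 'moment': array([ 0.01727352, -0.03190762, -0.01585053]), 'grip_force': 0.0, 'opening': 0.08560828268803627}
scene [[518.52173871   0.         328.61303312]
 [  0.         518.52173871 243.46007583]
 [  0.           0.           1.        ]] [1.56370853 0.65207973 0.86883727] [-2.13765248  0.0039614   2.15681169]
red_module [([399, 285, 427, 315], 0.95)]
yellow_module [([420, 264, 442, 287], 0.78)]
green_module [([467, 273, 491, 300], 0.62)]
blue_module []
scanner [([246, 189, 278, 226], 0.56), ([218, 182, 246, 219], 0.56), ([272, 244, 3
[... 1061 characters left out ...]
0.8)]
head [([274, 227, 361, 306], 0.96)]
plunger_knob [([277, 243, 292, 264], 0.6)]
orange_bottle [([173, 245, 207, 297], 0.56), ([366, 169, 430, 215], 0.52)]
brown_jar []
green_bin [([366, 170, 431, 218], 0.75)]
wrist [[340.7160572    0.         323.3024879 ]
 [  0.         340.7160572  235.67297029]
 [  0.           0.           1.        ]] [ 0.09153033 -0.6236815   0.37540642] [[-2.62971591e-01  9.21559851e-01  2.85610544e-01]
 [ 9.64803478e-01  2.51318639e-01  7.74156930e-02]
 [-4.36058892e-04  2.95916175e-01 -9.55213812e-01]]
red_module []
yellow_module []
green_module []
blue_module []
scanner []
dock []
index_base []
head []
plunger_knob []
orange_bottle []
brown_jar []
green_bin []
```

View pics/scene0.png

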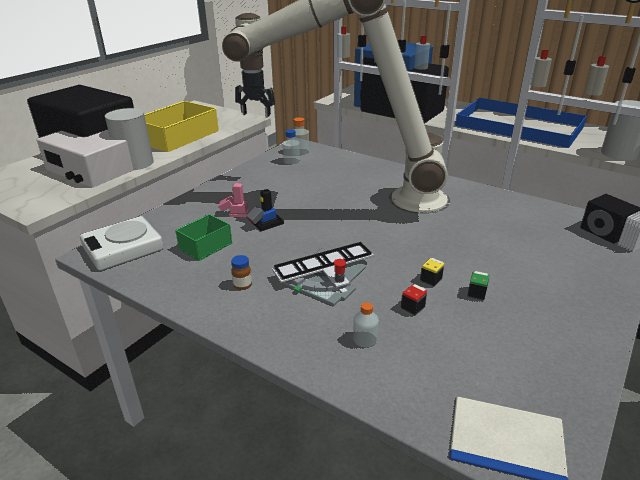

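View pics/side0.png

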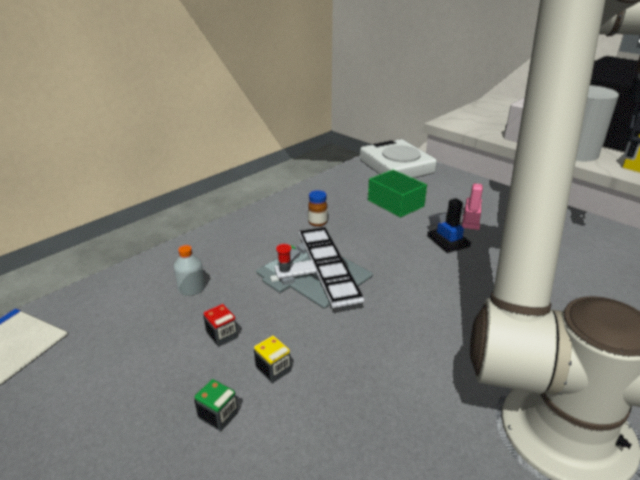

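```bash
sed -i "s/    if fn:/    else: p['rotation']=R.from_euler('xyz',p['rotation']).as_matrix()\n    if fn:/" h.py
python3 - <<'E'
from h import *
P={n:shot(n) for n in('scene','side')}
px={'red top':((414,292),(219,320),.056),'yel':((433,266),(271,350),.056),'grn':((480,278),(214,395),.056),
'scanner handle top':((266,193),(455,202),.12),'pink top':((238,186),(476,187),.12),'knobtop':((340,262),(284,247),.092),
'headA':((275,270),(316,232),.042),'headB':((371,249),(348,303),.042),'greenmark':((297,288),(275,278),.02),'bottle cap':((366,308),(186,250),.105),'jar':((241,261),(318,195),.085),'bin':((205,237),(397,192),.05)}
for k,(a,b,z) in px.items(): print(k,ray(P['scene'],*a,z)[:2].round(3),ray(P['side'],*b,z)[:2].round(3))
p=P['scene'];c=p['color'][170:320,160:500];cv2.imwrite('pics/c1.png',cv2.resize(c,None,fx=2.3,fy=2.3,interpolation=2)[:,:,::-1])
E
```

```text
red top [0.574 0.252] [0.555 0.26 ]
yel [0.441 0.245] [0.427 0.243]
grn [0.424 0.371] [0.418 0.37 ]
scanner handle top [ 0.445 -0.333] [ 0.427 -0.338]
pink top [ 0.456 -0.441] [ 0.431 -0.443]
knobtop [0.608 0.05 ] [0.608 0.044]
headA [ 0.677 -0.117] [ 0.658 -0.104]
headB [0.441 0.051] [0.425 0.043]
greenmark [ 0.687 -0.036] [0.613 0.07 ]
bottle cap [0.748 0.21 ] [0.732 0.207]
jar [ 0.741 -0.179] [ 0.732 -0.187]
bin [ 0.667 -0.393] [ 0.634 -0.398]
```

View pics/c1.png

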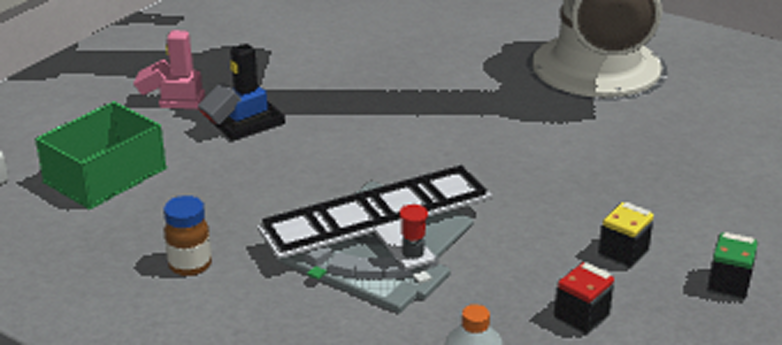

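The crop shows the scanner candidates. The pink one at (238,200) is a look-alike, and the blue, black and grey one in the black dock at (265,208) is the real one. The modules are red (414,299), yellow (432,271) and green (480,286); there is no blue. Next I write the planning helper and move to look from above.

```bash
cat >> h.py <<'E'
def plan(wps, every=True):
    """wps: (x,y,z,yawdeg) tool down; prints tool-frame shift & turn for each call, chained on rounded commands"""
    o=bot.get_obs(); Rc=R.from_euler('xyz',o['orientation']); p=np.array(o['eef_pos'])
    print('now',p.round(4),np.degrees(o['orientation']).round(1),'q',o['joints'].round(2),'t',round(o['t'],2))
    for w in wps:
        T=np.array(w[:3]); yaw=w[3]
        while True:
            cy=Rc.as_euler('xyz')[2]; dy=(np.radians(yaw)-cy)
            dy=(dy+np.pi)%(2*np.pi)-np.pi
            n=max(1,np.ceil(np.linalg.norm(T-p)/.190-1e-6),np.ceil(abs(np.degrees(dy))/33-1e-6))
            pt=p+(T-p)/n; Rt=R.from_euler('xyz',[np.pi,0,cy+dy/n])
            s=Rc.inv().apply(pt-p).round(4); tv=np.degrees((Rc.inv()*Rt).as_rotvec()).round(1)
            print(' turn',tv.tolist(),'xyz',s.tolist(),'-> ',pt.round(3),round(np.degrees(cy+dy/n),1))
            p=p+Rc.apply(s); Rc=Rc*R.from_rotvec(np.radians(tv))
            if n==1: break
E
python3 -c "
from h import *
plan([(.35,-.45,.3,-150),(.50,-.05,.32,-95),(.49,.22,.32,-80)])"
```

```text
now [ 0.1642 -0.603   0.2393] [ 180.    -0.  -164.8] q [-1.05  0.38  0.01 -0.   -1.19 -0.26] t 2.05
 turn [0.0, -0.0, -7.4] xyz [-0.1097, 0.0494, -0.0303] ->  [ 0.257 -0.527  0.27 ] -157.4
 turn [0.0, 0.0, -7.4] xyz [-0.1152, 0.0349, -0.0304] ->  [ 0.35 -0.45  0.3 ] -150.0
 turn [0.0, 0.0, -18.3] xyz [-0.11, 0.0904, -0.0067] ->  [ 0.4   -0.317  0.307] -131.6
 turn [0.0, 0.0, -18.3] xyz [-0.1329, 0.0513, -0.0066] ->  [ 0.45  -0.183  0.313] -113.3
 turn [0.0, 0.0, -18.4] xyz [-0.1422, 0.007, -0.0067] ->  [ 0.5  -0.05  0.32] -95.0
 turn [0.0, 0.0, -7.5] xyz [-0.1341, 0.0167, 0.0] ->  [0.495 0.085 0.32 ] -87.5
 turn [0.0, 0.0, -7.5] xyz [-0.1351, -0.001, 0.0] ->  [0.49 0.22 0.32] -80.0
```

Emit:
{"fn": "play_rows", "kwargs": {
  "turn": [
    [0,0,-7.4],
    [0,0,-7.4],
    [0,0,-7.4],
    [0,0,-7.4],
    [0,0,-7.4]
  ],
  "xyz": [
    [-0.11,0.05,-0.03],
    [-0.11,0.05,-0.03],
    [-0.11,0.05,-0.03],
    [-0.11,0.05,-0.03],
    [-0.11,0.05,-0.03]
  ],
  "fingers": [0.085,0.085,0.085,0.085,0.085]
}}

```text
t: 2.47
eef_pos: [0.259, -0.525, 0.2705]
orientation: [-3.139, 0.001, -2.743]
force: [0.5, -0.3, -0.0]
opening: 0.0849
grip_force: 0.0
```

Emit:
{"fn": "play_rows", "kwargs": {
  "turn": [
    [0,0,-7.4],
    [0,0,-7.4],
    [0,0,-7.4],
    [0,0,-7.4],
    [0,0,-7.4]
  ],
  "xyz": [
    [-0.115,0.035,-0.03],
    [-0.115,0.035,-0.03],
    [-0.115,0.035,-0.03],
    [-0.115,0.035,-0.03],
    [-0.115,0.035,-0.03]
  ],
  "fingers": [0.085,0.085,0.085,0.085,0.085]
}}

```text
t: 2.88
eef_pos: [0.3507, -0.449, 0.2995]
orientation: [-3.141, 0.0, -2.616]
force: [0.8, 0.1, 0.3]
opening: 0.0851
grip_force: 0.0
```

Emit:
{"fn": "play_rows", "kwargs": {
  "turn": [
    [0,0,-18.3],
    [0,0,-18.3],
    [0,0,-18.3],
    [0,0,-18.3],
    [0,0,-18.3]
  ],
  "xyz": [
    [-0.11,0.09,-0.007],
    [-0.11,0.09,-0.007],
    [-0.11,0.09,-0.007],
    [-0.11,0.09,-0.007],
    [-0.11,0.09,-0.007]
  ],
  "fingers": [0.085,0.085,0.085,0.085,0.085]
}}

```text
t: 3.3
eef_pos: [0.3998, -0.3151, 0.3062]
orientation: [3.141, 0.0, -2.296]
force: [-0.8, -0.1, -0.0]
opening: 0.0851
grip_force: 0.0
```

Emit:
{"fn": "play_rows", "kwargs": {
  "turn": [
    [0,0,-18.3],
    [0,0,-18.3],
    [0,0,-18.3],
    [0,0,-18.3],
    [0,0,-18.3]
  ],
  "xyz": [
    [-0.133,0.051,-0.007],
    [-0.133,0.051,-0.007],
    [-0.133,0.051,-0.007],
    [-0.133,0.051,-0.007],
    [-0.133,0.051,-0.007]
  ],
  "fingers": [0.085,0.085,0.085,0.085,0.085]
}}

```text
t: 3.72
eef_pos: [0.4509, -0.1823, 0.3129]
orientation: [3.141, -0.0, -1.977]
force: [-0.2, -1.0, 0.2]
opening: 0.0853
grip_force: 0.0
```

Emit:
{"fn": "play_rows", "kwargs": {
  "turn": [
    [0,0,-18.4],
    [0,0,-18.4],
    [0,0,-18.4],
    [0,0,-18.4],
    [0,0,-18.4]
  ],
  "xyz": [
    [-0.142,0.007,-0.007],
    [-0.142,0.007,-0.007],
    [-0.142,0.007,-0.007],
    [-0.142,0.007,-0.007],
    [-0.142,0.007,-0.007]
  ],
  "fingers": [0.085,0.085,0.085,0.085,0.085]
}}

```text
t: 4.13
eef_pos: [0.5014, -0.0494, 0.3194]
orientation: [3.14, -0.0, -1.657]
force: [0.3, -0.0, -0.6]
opening: 0.0846
grip_force: 0.0
```

Following is accurate. I take a table picture here, then continue to the modules.

```bash
python3 -c "
from h import *
p=shot('wrist','w_table.png'); np.savez('table.npz',K=p['K'],eye=p['eye'],rotation=p['rotation'])
plan([(.49,.22,.32,-80)])"
```

```text
now [ 0.5006 -0.0506  0.3194] [179.9  -0.  -95. ] q [ 0.22  0.13 -0.14  0.   -1.3  -0.31] t 4.18
 turn [0.1, -0.0, -7.5] xyz [-0.1343, 0.0171, -0.0004] ->  [0.495 0.085 0.32 ] -87.5
 turn [0.0, -0.0, -7.5] xyz [-0.1354, -0.0006, -0.0004] ->  [0.49 0.22 0.32] -80.0
```

View pics/w_table.png

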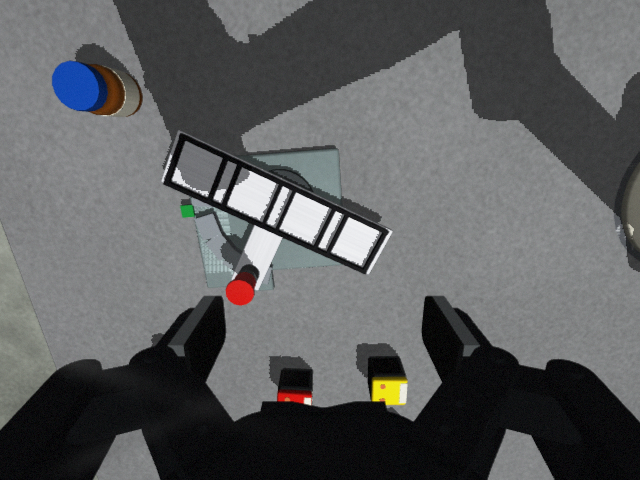

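Emit:
{"fn": "play_rows", "kwargs": {
  "turn": [
    [0,0,-7.5],
    [0,0,-7.5],
    [0,0,-7.5],
    [0,0,-7.5],
    [0,0,-7.5]
  ],
  "xyz": [
    [-0.134,0.017,0],
    [-0.134,0.017,0],
    [-0.134,0.017,0],
    [-0.134,0.017,0],
    [-0.134,0.017,0]
  ],
  "fingers": [0.085,0.085,0.085,0.085,0.085]
}}

```text
t: 4.6
eef_pos: [0.495, 0.085, 0.3197]
orientation: [3.14, -0.001, -1.526]
force: [-0.2, -0.6, 0.2]
opening: 0.0849
grip_force: 0.0
```

Emit:
{"fn": "play_rows", "kwargs": {
  "turn": [
    [0,0,-7.5],
    [0,0,-7.5],
    [0,0,-7.5],
    [0,0,-7.5],
    [0,0,-7.5]
  ],
  "xyz": [
    [-0.135,0,0],
    [-0.135,0,0],
    [-0.135,0,0],
    [-0.135,0,0],
    [-0.135,0,0]
  ],
  "fingers": [0.085,0.085,0.085,0.085,0.085]
}}

```text
t: 5.02
eef_pos: [0.4896, 0.2198, 0.3194]
orientation: [3.14, -0.001, -1.396]
force: [0.2, -0.7, 0.0]
opening: 0.0851
grip_force: 0.0
```

```bash
python3 -c "
from h import *
p=shot('wrist','w_mod.png'); np.savez('mod.npz',K=p['K'],eye=p['eye'],rotation=p['rotation'])
for t in ['red_module','yellow_module','green_module','blue_module']:
    for d in nets.masks_of(p,t): print(t,d['bbox'],d['confidence'])
"
```

```text
red_module [230.3, 177.7, 280.2, 229.6] 0.97
yellow_module [340.6, 194.0, 392.7, 244.1] 0.61
green_module [332.5, 283.3, 373.2, 332.0] 0.64
green_module [206.7, 0.0, 425.5, 59.7] 0.57
```

View pics/w_mod.png

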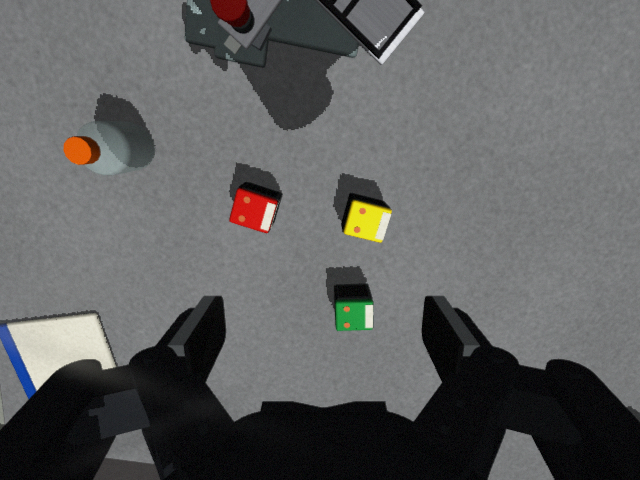

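Table view: the head runs from (180,150) to (375,250), the knob is at (240,290) and the green mark at (187,211). Module view: red is at (255,208), yellow at (367,220) and green at (354,308), with their white label strips on the right, towards the robot.

```bash
cat >> h.py <<'E'
from scipy.optimize import minimize
HUE={'red':(172,8),'yellow':(20,35),'green':(45,85)}
def cap(p,color,near=None):
    """module pose from cap seen from above -> x,y,yawdeg(module x), size"""
    hsv=cv2.cvtColor(p['color'],cv2.COLOR_RGB2HSV);h,s,v=cv2.split(hsv);a,b=HUE[color]
    m=((h>=a)&(h<=b) if a<b else (h>=a)|(h<=b))&(s>120)&(v>70)
    n,l,st,ce=cv2.connectedComponentsWithStats(cv2.morphologyEx(m.astype(np.uint8),cv2.MORPH_CLOSE,np.ones((7,7))))
    res=[]
    for i in range(1,n):
        if st[i,4]<150: continue
        c=cv2.findContours((l==i).astype(np.uint8),0,2)[0][0][:,0]
        w=np.array([ray(p,u,vv,.056)[:2] for u,vv in c])
        (cx,cy),(A,B),ang=cv2.minAreaRect((w*1000).astype(np.float32))
        A,B=A+0,B+0
        if not(30<min(A,B) and max(A,B)<56): continue
        best=None
        for k in range(4):
            t=np.radians(ang+90*k);ext=(A,B)[k%2]; d=np.array([np.cos(t),np.sin(t)])
            q=np.array([cx,cy])-d*(ext/2+5); u,vv=proj(p,[*(q/1000),.056]).round().astype(int)
            if not(0<=u<640 and 0<=vv<480): continue
            patch=hsv[vv-1:vv+2,u-1:u+2].reshape(-1,3).astype(int).mean(0); white=patch[2]-patch[1]
            if best is None or white>best[0]: best=(white,np.degrees(t),ext,(A,B)[(k+1)%2],d)
        c=(np.array([cx,cy])+best[4]*(best[2]/2-25))/1000  # from the far (non-label) edge
        res.append((c.round(4).tolist(),round((best[1]+180)%360-180,1),'x-ext',round(best[2],1),'y-ext',round(best[3],1),'white',int(best[0])))
    return res
def headfit(p,x0,z=.042):
    g=cv2.GaussianBlur(p['color'].max(2),(3,3),0).astype(float)
    pts,lab=[],[]
    for y0 in (-.108,-.036,.036,.108):
        for x in np.arange(-.0315,.032,.003):
            for y in np.arange(-.0285,.029,.003):
                inn=abs(x)<.0275 and abs(y)<.0245
                if inn and not(abs(x)<.0255 and abs(y)<.0225): continue
                if inn and abs(x)<.015 and abs(y)<.015: continue
                pts.append((x,y+y0));lab.append(inn)
    pts=np.array(pts);lab=np.array(lab)
    def f(q):
        c,s=np.cos(q[2]),np.sin(q[2]);W=np.c_[q[0]+c*pts[:,0]-s*pts[:,1],q[1]+s*pts[:,0]+c*pts[:,1],np.where(lab,.034,z)]
        cc=(W-p['eye'])@p['rotation'];uv=cc@p['K'].T;uv=(uv[:,:2]/uv[:,2:]).astype(np.float32)
        val=cv2.remap(g.astype(np.float32),uv[None,:,0],uv[None,:,1],1)[0]
        val=np.clip(val,0,110)
        return val[~lab].mean()-.6*val[lab].mean()
    best=min((minimize(f,np.add(x0,[dx,dy,da]),method='Nelder-Mead',options=dict(initial_simplex=np.add(x0,[dx,dy,da])+np.array([[0,0,0],[.004,0,0],[0,.004,0],[0,0,.03]]))) for dx in(-.008,0,.008) for dy in(-.008,0,.008) for da in(-.05,0.05)),key=lambda r:r.fun)
    return best.x,best.fun
E
python3 - <<'E'
from h import *
def load(n,img):
    d=dict(np.load(n));d['color']=cv2.imread('pics/'+img)[:,:,::-1].copy();return d
p=load('table.npz','w_table.png');q=load('mod.npz','w_mod.png')
A,B=ray(p,173,160,.042),ray(p,380,250,.042);print(A,B)
y=B-A;yaw=np.arctan2(y[1],y[0])-np.pi/2
x,f=headfit(p,[*(A+B)[:2]/2,yaw]);print(x.round(4),np.degrees(x[2]),f)
print('knob pred',x[:2]+.1*np.array([np.cos(x[2]),np.sin(x[2])]),'seen',ray(p,240,292,.092))
v=p['color'].copy()
for a in (-.1375,-.0785,-.0655,-.0065,.0065,.0655,.0785,.1375):
    c,s=np.cos(x[2]),np.sin(x[2])
    for b in(-.0325,.0325):
        u=proj(p,[x[0]+c*b-s*a,x[1]+s*b+c*a,.042]);cv2.circle(v,tuple(u.round().astype(int).tolist()),1,(255,0,255),-1)
cv2.imwrite('pics/fit.png',cv2.resize(v[110:310,140:420],None,fx=2.5,fy=2.5)[:,:,::-1])
for c in HUE: print(c,cap(q,c))
E
```

```text
[ 0.67587289 -0.1072567   0.042     ] [0.43485715 0.02729203 0.042     ]
[ 0.5586 -0.04    1.0424] 59.726164224712804 -32.52010726928711
knob pred [0.60903413 0.04634997] seen [0.60819979 0.04716559 0.092     ]
red [([0.5705, 0.2529], np.float64(-98.2), 'x-ext', 43.9, 'y-ext', 50.2, 'white', 123)]
yellow [([0.4324, 0.2384], np.float64(-4.4), 'x-ext', 49.7, 'y-ext', 44.2, 'white', 120)]
green [([0.4208, 0.3676], np.float64(10.7), 'x-ext', 47.0, 'y-ext', 43.0, 'white', 120)]
```

View pics/fit.png

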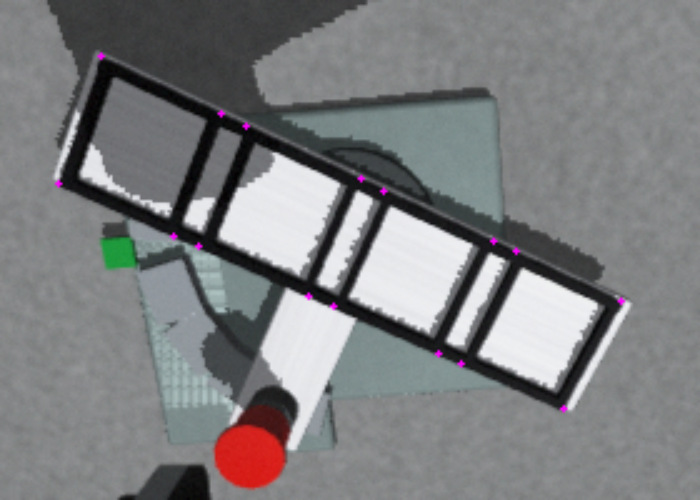

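The head fit is excellent: the drawn corners sit on the fence corners and the predicted knob matches to 1 mm. Next I fix the cap code, since the outline is the full 50 x 44, and go for red.

```bash
python3 - <<'E'
s=open('h.py').read()
s=s.replace("-d*(ext/2+5)","-d*(ext/2-5)").replace("c=(np.array([cx,cy])+best[4]*(best[2]/2-25))/1000  # from the far (non-label) edge","c=np.array([cx,cy])/1000")
open('h.py','w').write(s)
E
python3 - <<'E'
from h import *
q=dict(np.load('mod.npz'));q['color']=cv2.imread('pics/w_mod.png')[:,:,::-1].copy()
for c in HUE: print(c,cap(q,c))
plan([(.5705,.2529,.20,-98.2)])
E
```

```text
red [([0.5701, 0.2499], np.float64(-8.2), 'x-ext', 50.2, 'y-ext', 43.9, 'white', 206)]
yellow [([0.4325, 0.2384], np.float64(-4.4), 'x-ext', 49.7, 'y-ext', 44.2, 'white', 207)]
green [([0.4222, 0.3679], np.float64(10.7), 'x-ext', 47.0, 'y-ext', 43.0, 'white', 209)]
now [0.4894 0.2178 0.3205] [-180.    -0.   -80.1] q [ 0.72  0.18 -0.07  0.   -1.32 -0.55] t 5.27
 turn [-0.0, -0.0, 18.1] xyz [-0.0208, -0.0859, 0.1205] ->  [0.57  0.253 0.2  ] -98.2
```

Emit:
{"fn": "play_rows", "kwargs": {
  "turn": [
    [0,0,18.1],
    [0,0,18.1],
    [0,0,18.1],
    [0,0,18.1],
    [0,0,18.1]
  ],
  "xyz": [
    [-0.018,-0.085,0.12],
    [-0.018,-0.085,0.12],
    [-0.018,-0.085,0.12],
    [-0.018,-0.085,0.12],
    [-0.018,-0.085,0.12]
  ],
  "fingers": [0.085,0.085,0.085,0.085,0.085]
}}

```text
t: 5.68
eef_pos: [0.5694, 0.2502, 0.194]
orientation: [3.134, -0.007, -1.715]
force: [-0.3, -0.3, -0.6]
opening: 0.0852
grip_force: 0.0
```

Run:
```python
from h import *
p=shot('wrist','r1.png');r=cap(p,'red');print(r)
(x,y),a=r[0][:2]
plan([(x,y,.12,a-90),(x,y,.024,a-90)])
```

```text
[([0.5705, 0.2495], np.float64(-8.3), 'x-ext', 49.3, 'y-ext', 43.3, 'white', 222)]
now [0.5695 0.2504 0.1972] [179.7  -0.3 -98.2] q [ 0.67  0.41 -0.06 -0.   -1.11 -0.82] t 5.73
 turn [0.3, -0.3, 0.1] xyz [0.0004, -0.0015, 0.0772] ->  [0.57 0.25 0.12] -98.3
 turn [-0.0, 0.0, 0.0] xyz [0.0, 0.0001, 0.096] ->  [0.57  0.25  0.024] -98.3
```

View pics/r1.png

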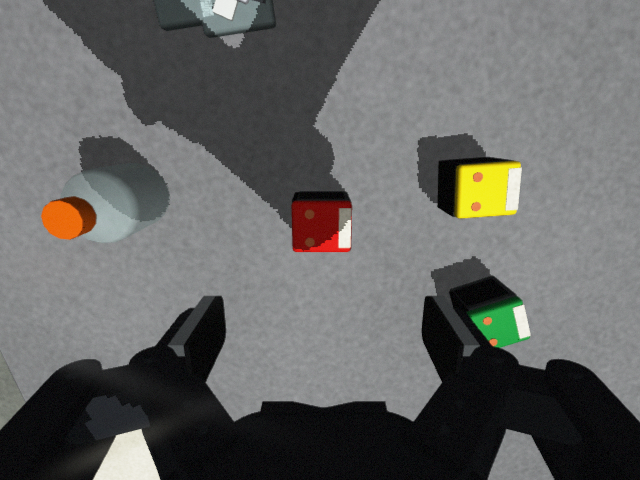

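Red is seen square at (322,222), agreeing with the first measurement within 0.5 mm. I descend, grip and lift.

Emit:
{"fn": "play_rows", "kwargs": {
  "turn": [
    [0,0,0],
    [0,0,0],
    [0,0,0],
    [0,0,0],
    [0,0,0]
  ],
  "xyz": [
    [0,-0.001,0.04],
    [0,-0.001,0.08],
    [0,-0.001,0.115],
    [0,-0.001,0.115],
    [0,-0.001,0.115]
  ],
  "fingers": [0.085,0.085,0.085,0.085,0.085]
}}

```text
t: 6.15
eef_pos: [0.5706, 0.2514, 0.0863]
orientation: [3.142, -0.001, -1.711]
force: [0.6, 0.5, 0.2]
opening: 0.085
grip_force: 0.0
```

Emit:
{"fn": "play_rows", "kwargs": {
  "turn": [
    [0,0,0],
    [0,0,0],
    [0,0,0],
    [0,0,0],
    [0,0,0]
  ],
  "xyz": [
    [0,0,0.02],
    [0,0,0.04],
    [0,0,0.058],
    [0,0,0.058],
    [0,0,0.058]
  ],
  "fingers": [0.085,0.085,0.085,0.085,0.085]
}}

```text
t: 6.57
eef_pos: [0.5722, 0.2531, 0.0304]
orientation: [-3.138, 0.003, -1.711]
force: [-1.3, 0.2, 0.0]
opening: 0.085
grip_force: 0.0
```

Emit:
{"fn": "play_rows", "kwargs": {
  "turn": [
    [0,0,0],
    [0,0,0],
    [0,0,0],
    [0,0,0],
    [0,0,0]
  ],
  "xyz": [
    [0,0,0],
    [0,0,0],
    [0,0,0],
    [0,0,0],
    [0,0,0]
  ],
  "fingers": [0.06,0.045,0.045,0.045,0.045],
  "force": 50
}}

```text
t: 6.98
eef_pos: [0.5717, 0.253, 0.0295]
orientation: [-3.139, 0.002, -1.711]
force: [-1.8, 0.3, 6.3]
opening: 0.0491
grip_force: 53.2
```

Emit:
{"fn": "play_rows", "kwargs": {
  "turn": [
    [0,0,0],
    [0,0,0],
    [0,0,0],
    [0,0,0],
    [0,0,0]
  ],
  "xyz": [
    [0,0,0],
    [0,0,0],
    [0,0,0],
    [0,0,0],
    [0,0,0]
  ],
  "fingers": [0.04,0.04,0.04,0.04,0.04]
}}

```text
t: 7.4
eef_pos: [0.5717, 0.253, 0.0295]
orientation: [-3.139, 0.002, -1.711]
force: [-1.3, 0.4, 6.6]
opening: 0.0493
grip_force: 53.2
```

Run:
```python
from h import *
print(bot.get_obs()['opening'],bot.get_obs()['grip_force'])
plan([(.5705,.2495,.20,-98.2),(.54,.0,.20,-30.3),(.5897,-.0581,.16,-30.3)])
```

```text
0.04928230899694721 53.17745268344879
now [0.5717 0.253  0.0295] [-1.798e+02  1.000e-01 -9.800e+01] q [ 0.68  0.59 -0.23  0.   -0.74 -0.82] t 7.4
 turn [-0.2, 0.1, 0.2] xyz [0.0033, 0.0002, -0.1705] ->  [0.57 0.25 0.2 ] -98.2
 turn [0.0, 0.0, -22.6] xyz [0.0838, -0.0018, -0.0] ->  [0.56  0.166 0.2  ] -75.6
 turn [0.0, 0.0, -22.7] xyz [0.078, 0.0305, -0.0] ->  [0.55  0.083 0.2  ] -53.0
 turn [0.0, 0.0, -22.6] xyz [0.0603, 0.0582, -0.0] ->  [0.54 0.   0.2 ] -30.3
 turn [0.0, 0.0, -0.0] xyz [0.0723, 0.025, 0.0399] ->  [ 0.59  -0.058  0.16 ] -30.3
```

Emit:
{"fn": "play_rows", "kwargs": {
  "turn": [
    [0,0,0],
    [0,0,0],
    [0,0,0],
    [0,0,0],
    [0,0,0]
  ],
  "xyz": [
    [0,0,-0.03],
    [0,0,-0.07],
    [0,0,-0.11],
    [0,0,-0.15],
    [0,0,-0.17]
  ],
  "fingers": [0.04,0.04,0.04,0.04,0.04]
}}

```text
t: 7.82
eef_pos: [0.5722, 0.253, 0.2032]
orientation: [-3.135, 0.005, -1.711]
force: [1.6, 0.9, -1.2]
opening: 0.0496
grip_force: 52.9
```

Emit:
{"fn": "play_rows", "kwargs": {
  "turn": [
    [0,0,-22.6],
    [0,0,-22.6],
    [0,0,-22.6],
    [0,0,-22.6],
    [0,0,-22.6]
  ],
  "xyz": [
    [0.04,-0.001,0],
    [0.087,-0.002,0],
    [0.087,-0.002,0],
    [0.087,-0.002,0],
    [0.087,-0.002,0]
  ],
  "fingers": [0.04,0.04,0.04,0.04,0.04]
}}

```text
t: 8.23
eef_pos: [0.5602, 0.1654, 0.1973]
orientation: [-3.142, 0.0, -1.32]
force: [0.5, -0.3, -1.9]
opening: 0.0492
grip_force: 52.9
```

Emit:
{"fn": "play_rows", "kwargs": {
  "turn": [
    [0,0,-22.7],
    [0,0,-22.7],
    [0,0,-22.7],
    [0,0,-22.7],
    [0,0,-22.7]
  ],
  "xyz": [
    [0.04,0.015,0],
    [0.078,0.03,0],
    [0.078,0.03,0],
    [0.078,0.03,0],
    [0.078,0.03,0]
  ],
  "fingers": [0.04,0.04,0.04,0.04,0.04]
}}

```text
t: 8.65
eef_pos: [0.5512, 0.0832, 0.1971]
orientation: [-3.142, 0.0, -0.923]
force: [0.9, 0.7, -1.7]
opening: 0.0494
grip_force: 52.9
```

Emit:
{"fn": "play_rows", "kwargs": {
  "turn": [
    [0,0,-22.6],
    [0,0,-22.6],
    [0,0,-22.6],
    [0,0,-22.6],
    [0,0,-22.6]
  ],
  "xyz": [
    [0.03,0.03,0],
    [0.06,0.058,0],
    [0.06,0.058,0],
    [0.06,0.058,0],
    [0.06,0.058,0]
  ],
  "fingers": [0.04,0.04,0.04,0.04,0.04]
}}

```text
t: 9.07
eef_pos: [0.5414, 0.0003, 0.1971]
orientation: [3.142, 0.0, -0.529]
force: [0.6, -1.1, -2.0]
opening: 0.0494
grip_force: 53.1
```

Run:
```python
from h import *
p=shot('wrist','h30.png');print(bot.get_obs()['opening'])
x,f=headfit(p,[.5586,-.04,1.0424]);print(x.round(4),np.degrees(x[2]),f)
plan([(.5869,-.0564,.16,-30.3)])
```

```text
0.04937592042284985
[ 0.5587 -0.0393  1.0426] 59.73570754208015 -20.433246612548828
now [0.5414 0.0007 0.1971] [-180.     0.   -30.3] q [ 0.3   0.28 -0.26 -0.   -1.03  0.74] t 9.12
 turn [-0.0, 0.0, 0.0] xyz [0.0681, 0.0263, 0.0371] ->  [ 0.587 -0.056  0.16 ] -30.3
```

View pics/h30.png

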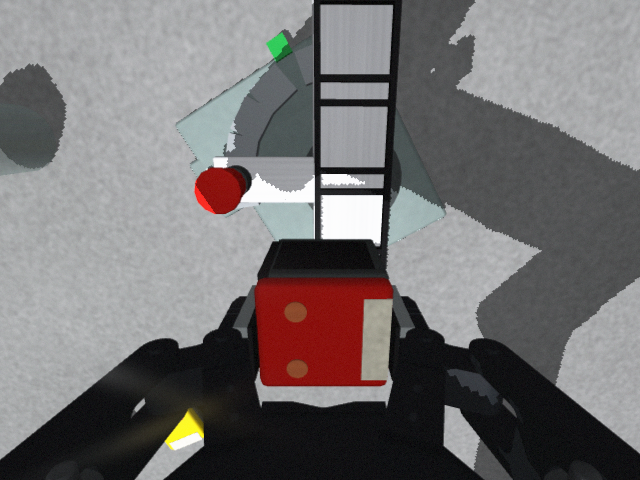

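Red is held square with its label to the right (robot side), and the nests are visible above it. I check the in-hand offset.

Run:
```python
from h import *
p=shot('wrist');o=bot.get_obs()
a=np.array([ray(p,u,v,o['eef_pos'][2]+.0265) for u,v in((258,280),(390,280),(258,384),(390,384))])
Rm=R.from_euler('xyz',o['orientation']);print(Rm.inv().apply(a-o['eef_pos']).round(4),Rm.inv().apply(a.mean(0)-o['eef_pos']).round(4))
plan([(.587,-.0557,.13,-30.3),(.587,-.0557,.067,-30.3)])
```

```text
[[ 0.026  -0.022  -0.0265]
 [ 0.0259  0.0243 -0.0265]
 [-0.0181 -0.0245 -0.0265]
 [-0.0181  0.0268 -0.0265]] [ 0.0039  0.0011 -0.0265]
now [0.5414 0.0009 0.1971] [180.    0.  -30.3] q [ 0.3   0.28 -0.26 -0.   -1.03  0.74] t 9.17
 turn [0.0, 0.0, 0.0] xyz [0.0679, 0.0259, 0.0671] ->  [ 0.587 -0.056  0.13 ] -30.3
 turn [0.0, 0.0, 0.0] xyz [0.0, -0.0, 0.063] ->  [ 0.587 -0.056  0.067] -30.3
```

Emit:
{"fn": "play_rows", "kwargs": {
  "turn": [
    [0,0,0],
    [0,0,0],
    [0,0,0],
    [0,0,0],
    [0,0,0]
  ],
  "xyz": [
    [0.03,0.012,0],
    [0.0676,0.026,0.02],
    [0.0676,0.026,0.05],
    [0.0676,0.026,0.067],
    [0.0676,0.026,0.067]
  ],
  "fingers": [0.04,0.04,0.04,0.04,0.04]
}}

```text
t: 9.58
eef_pos: [0.5837, -0.0563, 0.1252]
orientation: [3.136, 0.009, -0.529]
force: [-1.3, 0.0, -2.8]
opening: 0.0493
grip_force: 53.0
```

Run:
```python
from h import *
plan([(.5867,-.0555,.08,-30.3),(.5867,-.0555,.063,-30.3)])
```

```text
now [ 0.5837 -0.0563  0.1252] [179.7   0.5 -30.3] q [ 0.18  0.43 -0.23 -0.   -0.92  0.86] t 9.58
 turn [0.3, 0.5, -0.0] xyz [0.0025, -0.0024, 0.0452] ->  [ 0.587 -0.056  0.08 ] -30.3
 turn [0.0, -0.0, -0.0] xyz [0.0, -0.0, 0.017] ->  [ 0.587 -0.056  0.063] -30.3
```

Emit:
{"fn": "play_rows", "kwargs": {
  "turn": [
    [0,0,0],
    [0,0,0],
    [0,0,0],
    [0,0,0],
    [0,0,0]
  ],
  "xyz": [
    [0,0,0.015],
    [0,0,0.03],
    [0,0,0.046],
    [0,0,0.046],
    [0,0,0.046]
  ],
  "fingers": [0.04,0.04,0.04,0.04,0.04]
}}

```text
t: 10.0
eef_pos: [0.5868, -0.0557, 0.0849]
orientation: [3.141, -0.0, -0.526]
force: [0.3, -0.1, -1.8]
opening: 0.0492
grip_force: 53.1
```

Emit:
{"fn": "play_rows", "kwargs": {
  "turn": [
    [0,0,0],
    [0,0,0],
    [0,0,0],
    [0,0,0],
    [0,0,0]
  ],
  "xyz": [
    [0,0,0],
    [0,0,0],
    [0,0,0],
    [0,0,0],
    [0,0,0]
  ],
  "fingers": [0.04,0.04,0.04,0.04,0.04]
}}

```text
t: 10.42
eef_pos: [0.5866, -0.0565, 0.085]
orientation: [-3.141, -0.001, -0.527]
force: [-0.4, 0.6, -3.5]
opening: 0.0496
grip_force: 53.1
```

Run:
```python
from h import *
plan([(.5867,-.0555,.063,-30.3)])
```

```text
now [ 0.5866 -0.0565  0.085 ] [-180.    -0.   -30.2] q [ 0.18  0.48 -0.28  0.   -0.82  0.87] t 10.42
 turn [-0.0, -0.0, 0.1] xyz [-0.0005, -0.0009, 0.022] ->  [ 0.587 -0.056  0.063] -30.3
```

Emit:
{"fn": "play_rows", "kwargs": {
  "turn": [
    [0,0,0],
    [0,0,0],
    [0,0,0],
    [0,0,0],
    [0,0,0]
  ],
  "xyz": [
    [0,-0.001,0.007],
    [0,-0.001,0.014],
    [0,-0.001,0.0215],
    [0,-0.001,0.0215],
    [0,-0.001,0.0215]
  ],
  "fingers": [0.04,0.04,0.04,0.04,0.04]
}}

```text
t: 10.83
eef_pos: [0.5871, -0.0557, 0.0633]
orientation: [3.141, -0.0, -0.526]
force: [-1.5, 0.3, 4.7]
opening: 0.049
grip_force: 54.7
```

Emit:
{"fn": "play_rows", "kwargs": {
  "turn": [
    [0,0,0],
    [0,0,0],
    [0,0,0],
    [0,0,0],
    [0,0,0]
  ],
  "xyz": [
    [0,0,0],
    [0,0,0],
    [0,0,0],
    [0,0,0],
    [0,0,0]
  ],
  "fingers": [0.055,0.06,0.07,0.08,0.085]
}}

```text
t: 11.25
eef_pos: [0.5868, -0.0557, 0.0625]
orientation: [3.141, 0.0, -0.527]
force: [-1.0, 0.6, 1.0]
opening: 0.0848
grip_force: 0.0
```

Emit:
{"fn": "play_rows", "kwargs": {
  "turn": [
    [0,0,0],
    [0,0,0],
    [0,0,0],
    [0,0,0],
    [0,0,0]
  ],
  "xyz": [
    [0,0,-0.03],
    [0,0,-0.07],
    [0,0,-0.11],
    [0,0,-0.14],
    [0,0,-0.14]
  ],
  "fingers": [0.085,0.085,0.085,0.085,0.085]
}}

```text
t: 11.67
eef_pos: [0.5909, -0.0558, 0.2109]
orientation: [-3.134, -0.013, -0.525]
force: [0.5, 0.1, 0.5]
opening: 0.085
grip_force: 0.0
```

Run:
```python
from h import *
q=shot('side')
plan([(.53,.06,.22,-62),(.4325,.22,.20,-94.4)])
```

```text
now [ 0.589  -0.0555  0.2072] [-179.7   -0.4  -30.2] q [ 0.18  0.35 -0.13  0.   -1.08  0.86] t 11.72
 turn [-0.4, -0.3, 31.8] xyz [-0.109, -0.0703, -0.0133] ->  [0.53 0.06 0.22] -62.0
 turn [-0.0, -0.0, 32.4] xyz [-0.187, 0.0108, 0.0199] ->  [0.432 0.22  0.2  ] -94.4
```

Emit:
{"fn": "play_rows", "kwargs": {
  "turn": [
    [0,0,31.8],
    [0,0,31.8],
    [0,0,31.8],
    [0,0,31.8],
    [0,0,31.8]
  ],
  "xyz": [
    [-0.107,-0.07,-0.016],
    [-0.107,-0.07,-0.016],
    [-0.107,-0.07,-0.016],
    [-0.107,-0.07,-0.016],
    [-0.107,-0.07,-0.016]
  ],
  "fingers": [0.085,0.085,0.085,0.085,0.085]
}}

```text
t: 12.13
eef_pos: [0.5278, 0.061, 0.2182]
orientation: [3.141, 0.001, -1.083]
force: [0.3, -0.5, 0.9]
opening: 0.0852
grip_force: 0.0
```

Emit:
{"fn": "play_rows", "kwargs": {
  "turn": [
    [0,0,32.4],
    [0,0,32.4],
    [0,0,32.4],
    [0,0,32.4],
    [0,0,32.4]
  ],
  "xyz": [
    [-0.187,0.01,0.02],
    [-0.187,0.01,0.02],
    [-0.187,0.01,0.02],
    [-0.187,0.01,0.02],
    [-0.187,0.01,0.02]
  ],
  "fingers": [0.085,0.085,0.085,0.085,0.085]
}}

```text
t: 12.55
eef_pos: [0.4351, 0.2137, 0.1981]
orientation: [3.14, -0.001, -1.63]
force: [0.1, 0.7, 0.5]
opening: 0.0847
grip_force: 0.0
```

Emit:
{"fn": "play_rows", "kwargs": {
  "turn": [
    [0,0,0],
    [0,0,0],
    [0,0,0],
    [0,0,0],
    [0,0,0]
  ],
  "xyz": [
    [-0.005,0,0],
    [-0.015,0,0],
    [-0.015,0,0],
    [-0.015,0,0],
    [-0.015,0,0]
  ],
  "fingers": [0.085,0.085,0.085,0.085,0.085]
}}

```text
t: 12.97
eef_pos: [0.438, 0.2271, 0.1992]
orientation: [3.141, -0.001, -1.625]
force: [0.5, -0.8, 0.4]
opening: 0.0849
grip_force: 0.0
```

Run:
```python
from h import *
p=shot('wrist','y1.png')
for c in HUE: print(c,cap(p,c))
r=cap(p,'yellow')
(x,y),a=r[0][:2]
plan([(x,y,.10,a-90),(x,y,.026,a-90)])
```

```text
red []
yellow [([0.4317, 0.2384], np.float64(-4.1), 'x-ext', 49.0, 'y-ext', 44.6, 'white', 216)]
green [([0.4219, 0.3677], np.float64(11.5), 'x-ext', 48.9, 'y-ext', 43.4, 'white', 213)]
now [0.438  0.227  0.1993] [180.   -0.  -93.1] q [ 0.81  0.2  -0.37 -0.   -1.01 -0.86] t 13.02
 turn [0.0, -0.0, 1.0] xyz [-0.0111, 0.0069, 0.0993] ->  [0.432 0.238 0.1  ] -94.1
 turn [0.0, -0.0, -0.0] xyz [-0.0, -0.0001, 0.074] ->  [0.432 0.238 0.026] -94.1
```

Emit:
{"fn": "play_rows", "kwargs": {
  "turn": [
    [0,0,1],
    [0,0,1],
    [0,0,1],
    [0,0,1],
    [0,0,1]
  ],
  "xyz": [
    [-0.011,0.007,0.03],
    [-0.011,0.007,0.065],
    [-0.011,0.007,0.099],
    [-0.011,0.007,0.099],
    [-0.011,0.007,0.099]
  ],
  "fingers": [0.085,0.085,0.085,0.085,0.085]
}}

```text
t: 13.43
eef_pos: [0.4311, 0.2379, 0.0998]
orientation: [3.139, -0.003, -1.642]
force: [0.0, -0.2, 0.5]
opening: 0.0846
grip_force: 0.0
```

Emit:
{"fn": "play_rows", "kwargs": {
  "turn": [
    [0,0,0],
    [0,0,0],
    [0,0,0],
    [0,0,0],
    [0,0,0]
  ],
  "xyz": [
    [0,0,0.02],
    [0,0,0.045],
    [0,0,0.07],
    [0,0,0.07],
    [0,0,0.07]
  ],
  "fingers": [0.085,0.085,0.085,0.085,0.085]
}}

```text
t: 13.85
eef_pos: [0.4323, 0.2397, 0.0319]
orientation: [-3.14, 0.001, -1.641]
force: [0.1, -0.6, -0.1]
opening: 0.0851
grip_force: 0.0
```

Run:
```python
from h import *
plan([(.4317,.2384,.028,-94.1)])
```

```text
now [0.4323 0.2397 0.0319] [-179.9    0.   -94. ] q [ 0.84  0.43 -0.56  0.   -0.58 -0.91] t 13.85
 turn [-0.1, 0.0, 0.1] xyz [0.0014, 0.0005, 0.0039] ->  [0.432 0.238 0.028] -94.1
```

Emit:
{"fn": "play_rows", "kwargs": {
  "turn": [
    [0,0,0],
    [0,0,0],
    [0,0,0],
    [0,0,0],
    [0,0,0]
  ],
  "xyz": [
    [0.001,0,0.002],
    [0.001,0,0.002],
    [0.001,0,0.002],
    [0.001,0,0.002],
    [0.001,0,0.002]
  ],
  "fingers": [0.08,0.06,0.04,0.04,0.04]
}}

```text
t: 14.27
eef_pos: [0.4319, 0.239, 0.0302]
orientation: [-3.14, 0.002, -1.641]
force: [-0.2, -0.8, 6.1]
opening: 0.0498
grip_force: 53.1
```

Emit:
{"fn": "play_rows", "kwargs": {
  "turn": [
    [0,0,0],
    [0,0,0],
    [0,0,0],
    [0,0,0],
    [0,0,0]
  ],
  "xyz": [
    [0,0,0],
    [0,0,0],
    [0,0,0],
    [0,0,0],
    [0,0,0]
  ],
  "fingers": [0.04,0.04,0.04,0.04,0.04]
}}

```text
t: 14.68
eef_pos: [0.4319, 0.239, 0.0302]
orientation: [-3.14, 0.002, -1.641]
force: [-1.6, -0.3, 6.3]
opening: 0.0492
grip_force: 53.1
```

Run:
```python
from h import *
plan([(.4317,.2384,.028,-94.1)])
print('--')
plan([(.4317,.2384,.2,-94.1),(.47,.06,.2,-30.3)])
```

```text
now [0.4319 0.239  0.0302] [-1.799e+02  1.000e-01 -9.400e+01] q [ 0.84  0.43 -0.56  0.   -0.57 -0.91] t 14.68
 turn [-0.1, 0.1, 0.1] xyz [0.0006, 0.0001, 0.0022] ->  [0.432 0.238 0.028] -94.1
--
now [0.4319 0.239  0.0302] [-1.799e+02  1.000e-01 -9.400e+01] q [ 0.84  0.43 -0.56  0.   -0.57 -0.91] t 14.68
 turn [-0.1, 0.1, 0.1] xyz [0.0003, -0.0002, -0.1698] ->  [0.432 0.238 0.2  ] -94.1
 turn [-0.0, 0.0, -31.9] xyz [0.0876, -0.0255, -0.0] ->  [0.451 0.149 0.2  ] -62.2
 turn [-0.0, -0.0, -31.9] xyz [0.0879, 0.0246, -0.0] ->  [0.47 0.06 0.2 ] -30.3
```

Emit:
{"fn": "play_rows", "kwargs": {
  "turn": [
    [0,0,0],
    [0,0,0],
    [0,0,0],
    [0,0,0],
    [0,0,0]
  ],
  "xyz": [
    [0,0,-0.03],
    [0,0,-0.07],
    [0,0,-0.11],
    [0,0,-0.15],
    [0,0,-0.17]
  ],
  "fingers": [0.04,0.04,0.04,0.04,0.04]
}}

```text
t: 15.1
eef_pos: [0.4325, 0.2394, 0.2042]
orientation: [-3.135, 0.006, -1.641]
force: [0.5, 0.7, -1.8]
opening: 0.0493
grip_force: 53.4
```

Emit:
{"fn": "play_rows", "kwargs": {
  "turn": [
    [0,0,-31.9],
    [0,0,-31.9],
    [0,0,-31.9],
    [0,0,-31.9],
    [0,0,-31.9]
  ],
  "xyz": [
    [0.03,-0.01,0],
    [0.06,-0.018,0],
    [0.088,-0.0255,0],
    [0.088,-0.0255,0],
    [0.088,-0.0255,0]
  ],
  "fingers": [0.04,0.04,0.04,0.04,0.04]
}}

```text
t: 15.52
eef_pos: [0.4498, 0.1469, 0.1987]
orientation: [3.141, 0.0, -1.083]
force: [0.6, -0.1, -2.7]
opening: 0.0494
grip_force: 53.3
```

Emit:
{"fn": "play_rows", "kwargs": {
  "turn": [
    [0,0,-31.9],
    [0,0,-31.9],
    [0,0,-31.9],
    [0,0,-31.9],
    [0,0,-31.9]
  ],
  "xyz": [
    [0.03,0.01,0],
    [0.06,0.018,0],
    [0.088,0.0245,0],
    [0.088,0.0245,0],
    [0.088,0.0245,0]
  ],
  "fingers": [0.04,0.04,0.04,0.04,0.04]
}}

```text
t: 15.93
eef_pos: [0.4693, 0.0578, 0.1985]
orientation: [3.141, 0.001, -0.526]
force: [-0.1, 1.0, -2.3]
opening: 0.0494
grip_force: 53.3
```

Run:
```python
from h import *
p=shot('wrist','y2.png')
# red seated: its cap top now at .090
for z in(.09,):
    import h
    src=open('h.py').read()
h.ray_=h.ray
h.ray=lambda p,u,v,z: h.ray_(p,u,v,.09)
print('red cap as at .09:',cap(p,'red'),'nest1',(.5898,-.0574))
plan([(.5271,-.0209,.12,-30.3),(.5271,-.0209,.085,-30.3)])
```

```text
red cap as at .09: [([0.6094, 0.0475], np.float64(143.4), 'x-ext', 33.6, 'y-ext', 33.9, 'white', 13)] nest1 (0.5898, -0.0574)
now [0.4693 0.0584 0.1985] [180.   0. -30.] q [ 0.47  0.16 -0.41 -0.   -1.    0.58] t 15.98
 turn [0.0, 0.0, 0.3] xyz [0.0898, 0.0397, 0.0785] ->  [ 0.527 -0.021  0.12 ] -30.3
 turn [0.0, 0.0, -0.0] xyz [0.0, -0.0, 0.035] ->  [ 0.527 -0.021  0.085] -30.3
```

View pics/y2.png

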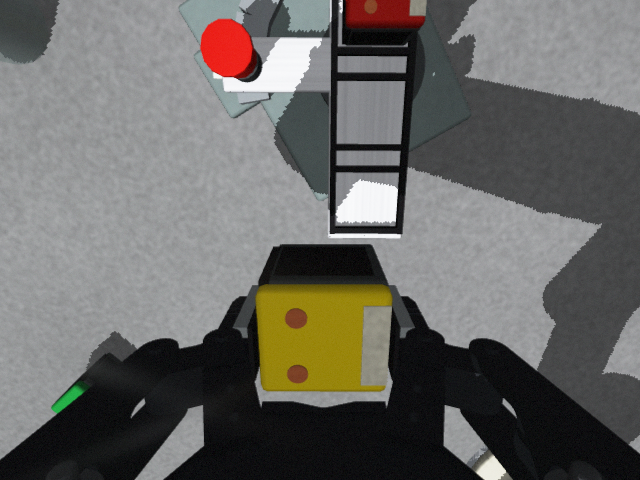

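Yellow is held square, red sits in nest 1 at the top (385,15), and nests 2 and 3 are free. I place yellow in nest 2.

Emit:
{"fn": "play_rows", "kwargs": {
  "turn": [
    [0,0,0.3],
    [0,0,0.3],
    [0,0,0.3],
    [0,0,0.3],
    [0,0,0.3]
  ],
  "xyz": [
    [0.03,0.013,0],
    [0.065,0.028,0.015],
    [0.09,0.04,0.05],
    [0.09,0.04,0.08],
    [0.09,0.04,0.08]
  ],
  "fingers": [0.04,0.04,0.04,0.04,0.04]
}}

```text
t: 16.4
eef_pos: [0.5228, -0.0221, 0.1123]
orientation: [3.133, 0.011, -0.539]
force: [-1.9, -0.6, -3.7]
opening: 0.0493
grip_force: 53.1
```

Emit:
{"fn": "play_rows", "kwargs": {
  "turn": [
    [0,0,0],
    [0,0,0],
    [0,0,0],
    [0,0,0],
    [0,0,0]
  ],
  "xyz": [
    [0,0,0.015],
    [0,0,0.03],
    [0,0,0.033],
    [0,0,0.033],
    [0,0,0.033]
  ],
  "fingers": [0.04,0.04,0.04,0.04,0.04]
}}

```text
t: 16.82
eef_pos: [0.528, -0.0198, 0.087]
orientation: [-3.141, -0.002, -0.532]
force: [-0.0, -0.7, -1.3]
opening: 0.0494
grip_force: 53.3
```

Emit:
{"fn": "play_rows", "kwargs": {
  "turn": [
    [0,0,0],
    [0,0,0],
    [0,0,0],
    [0,0,0],
    [0,0,0]
  ],
  "xyz": [
    [0,0,0],
    [0,0,0],
    [0,0,0],
    [0,0,0],
    [0,0,0]
  ],
  "fingers": [0.04,0.04,0.04,0.04,0.04]
}}

```text
t: 17.23
eef_pos: [0.5275, -0.0204, 0.0859]
orientation: [-3.141, -0.0, -0.533]
force: [-0.4, -0.1, -2.8]
opening: 0.0493
grip_force: 53.3
```

Run:
```python
from h import *
plan([(.5271,-.0209,.064,-30.3)])
```

```text
now [ 0.5275 -0.0204  0.0859] [-180.    -0.   -30.6] q [ 0.27  0.39 -0.43  0.   -0.75  0.77] t 17.23
 turn [-0.0, -0.0, -0.3] xyz [-0.0001, 0.0007, 0.0219] ->  [ 0.527 -0.021  0.064] -30.3
```

Emit:
{"fn": "play_rows", "kwargs": {
  "turn": [
    [0,0,-0.3],
    [0,0,-0.3],
    [0,0,-0.3],
    [0,0,-0.3],
    [0,0,-0.3]
  ],
  "xyz": [
    [0,0.001,0.007],
    [0,0.001,0.014],
    [0,0.001,0.022],
    [0,0.001,0.022],
    [0,0.001,0.022]
  ],
  "fingers": [0.04,0.04,0.04,0.04,0.04]
}}

```text
t: 17.65
eef_pos: [0.5273, -0.0214, 0.0637]
orientation: [3.141, -0.001, -0.527]
force: [-1.2, -0.6, 4.3]
opening: 0.0495
grip_force: 55.2
```

Emit:
{"fn": "play_rows", "kwargs": {
  "turn": [
    [0,0,0],
    [0,0,0],
    [0,0,0],
    [0,0,0],
    [0,0,0]
  ],
  "xyz": [
    [0,0,0],
    [0,0,0],
    [0,0,0],
    [0,0,0],
    [0,0,0]
  ],
  "fingers": [0.055,0.06,0.07,0.08,0.085]
}}

```text
t: 18.07
eef_pos: [0.5269, -0.0213, 0.0634]
orientation: [3.141, 0.0, -0.528]
force: [0.2, 0.4, -0.4]
opening: 0.0852
grip_force: 0.0
```

Emit:
{"fn": "play_rows", "kwargs": {
  "turn": [
    [0,0,0],
    [0,0,0],
    [0,0,0],
    [0,0,0],
    [0,0,0]
  ],
  "xyz": [
    [0,0,-0.03],
    [0,0,-0.07],
    [0,0,-0.11],
    [0,0,-0.14],
    [0,0,-0.14]
  ],
  "fingers": [0.085,0.085,0.085,0.085,0.085]
}}

```text
t: 18.48
eef_pos: [0.5309, -0.0209, 0.211]
orientation: [-3.133, -0.012, -0.527]
force: [1.4, -0.4, 0.1]
opening: 0.0852
grip_force: 0.0
```

Run:
```python
from h import *
plan([(.47,.18,.22,-60),(.424,.355,.20,-78.5)])
```

```text
now [ 0.5309 -0.0209  0.211 ] [-179.5   -0.7  -30.2] q [ 0.27  0.24 -0.28  0.   -1.04  0.78] t 18.48
 turn [-0.6, -0.6, 14.9] xyz [-0.0767, -0.0716, -0.0048] ->  [0.5   0.08  0.216] -45.1
 turn [0.0, -0.0, 14.9] xyz [-0.0927, -0.0494, -0.0045] ->  [0.47 0.18 0.22] -60.0
 turn [0.0, -0.0, 18.5] xyz [-0.1745, -0.0477, 0.0199] ->  [0.424 0.355 0.2  ] -78.5
```

Emit:
{"fn": "play_rows", "kwargs": {
  "turn": [
    [0,0,14.9],
    [0,0,14.9],
    [0,0,14.9],
    [0,0,14.9],
    [0,0,14.9]
  ],
  "xyz": [
    [-0.074,-0.072,-0.01],
    [-0.074,-0.072,-0.01],
    [-0.074,-0.072,-0.01],
    [-0.074,-0.072,-0.01],
    [-0.074,-0.072,-0.01]
  ],
  "fingers": [0.085,0.085,0.085,0.085,0.085]
}}

```text
t: 18.9
eef_pos: [0.4988, 0.0795, 0.2136]
orientation: [-3.141, 0.0, -0.785]
force: [0.1, 0.0, -0.0]
opening: 0.0849
grip_force: 0.0
```

Emit:
{"fn": "play_rows", "kwargs": {
  "turn": [
    [0,0,14.9],
    [0,0,14.9],
    [0,0,14.9],
    [0,0,14.9],
    [0,0,14.9]
  ],
  "xyz": [
    [-0.093,-0.05,-0.004],
    [-0.093,-0.05,-0.004],
    [-0.093,-0.05,-0.004],
    [-0.093,-0.05,-0.004],
    [-0.093,-0.05,-0.004]
  ],
  "fingers": [0.085,0.085,0.085,0.085,0.085]
}}

```text
t: 19.32
eef_pos: [0.4689, 0.1799, 0.2171]
orientation: [3.141, -0.0, -1.046]
force: [0.5, -0.6, 0.9]
opening: 0.085
grip_force: 0.0
```

Emit:
{"fn": "play_rows", "kwargs": {
  "turn": [
    [0,0,18.5],
    [0,0,18.5],
    [0,0,18.5],
    [0,0,18.5],
    [0,0,18.5]
  ],
  "xyz": [
    [-0.174,-0.048,0.02],
    [-0.174,-0.048,0.02],
    [-0.174,-0.048,0.02],
    [-0.174,-0.048,0.02],
    [-0.174,-0.048,0.02]
  ],
  "fingers": [0.085,0.085,0.085,0.085,0.085]
}}

```text
t: 19.73
eef_pos: [0.4239, 0.3558, 0.1966]
orientation: [3.141, -0.0, -1.371]
force: [0.9, -1.3, -0.5]
opening: 0.0843
grip_force: 0.0
```

Emit:
{"fn": "play_rows", "kwargs": {
  "turn": [
    [0,0,0],
    [0,0,0],
    [0,0,0],
    [0,0,0],
    [0,0,0]
  ],
  "xyz": [
    [0,0,0],
    [0,0,0],
    [0,0,0],
    [0,0,0],
    [0,0,0]
  ],
  "fingers": [0.085,0.085,0.085,0.085,0.085]
}}

```text
t: 20.15
eef_pos: [0.4245, 0.3527, 0.1978]
orientation: [-3.142, 0.0, -1.373]
force: [0.8, 0.9, 0.5]
opening: 0.0849
grip_force: 0.0
```

Run:
```python
from h import *
p=shot('wrist','g1.png')
r=cap(p,'green');print(r)
(x,y),a=r[0][:2]
plan([(x,y,.10,a-90),(x,y,.030,a-90)])
```

```text
[([0.422, 0.3677], np.float64(11.4), 'x-ext', 49.3, 'y-ext', 42.5, 'white', 204)]
now [0.4244 0.3529 0.1979] [-180.     0.   -78.7] q [ 0.99  0.3  -0.24  0.   -1.04 -0.79] t 20.2
 turn [-0.0, 0.0, -0.1] xyz [-0.015, -0.0005, 0.0979] ->  [0.422 0.368 0.1  ] -78.6
 turn [-0.0, 0.0, 0.0] xyz [0.0, -0.0, 0.07] ->  [0.422 0.368 0.03 ] -78.6
```

Emit:
{"fn": "play_rows", "kwargs": {
  "turn": [
    [0,0,0],
    [0,0,0],
    [0,0,0],
    [0,0,0],
    [0,0,0]
  ],
  "xyz": [
    [-0.015,0,0.03],
    [-0.015,0,0.065],
    [-0.015,0,0.098],
    [-0.015,0,0.098],
    [-0.015,0,0.098]
  ],
  "fingers": [0.085,0.085,0.085,0.085,0.085]
}}

```text
t: 20.62
eef_pos: [0.4208, 0.3676, 0.0988]
orientation: [3.139, -0.003, -1.371]
force: [0.5, -0.5, 1.1]
opening: 0.0849
grip_force: 0.0
```

Emit:
{"fn": "play_rows", "kwargs": {
  "turn": [
    [0,0,0],
    [0,0,0],
    [0,0,0],
    [0,0,0],
    [0,0,0]
  ],
  "xyz": [
    [0,0,0.02],
    [0,0,0.045],
    [0,0,0.07],
    [0,0,0.07],
    [0,0,0.07]
  ],
  "fingers": [0.085,0.085,0.085,0.085,0.085]
}}

```text
t: 21.03
eef_pos: [0.4218, 0.3694, 0.0311]
orientation: [-3.14, 0.001, -1.371]
force: [0.1, -0.5, 0.0]
opening: 0.0849
grip_force: 0.0
```

Emit:
{"fn": "play_rows", "kwargs": {
  "turn": [
    [0,0,0],
    [0,0,0],
    [0,0,0],
    [0,0,0],
    [0,0,0]
  ],
  "xyz": [
    [0,0,0],
    [0,0,0],
    [0,0,0],
    [0,0,0],
    [0,0,0]
  ],
  "fingers": [0.08,0.06,0.04,0.04,0.04]
}}

```text
t: 21.45
eef_pos: [0.4216, 0.3699, 0.0315]
orientation: [-3.139, 0.002, -1.37]
force: [-0.4, -0.3, 6.8]
opening: 0.0497
grip_force: 53.1
```

Emit:
{"fn": "play_rows", "kwargs": {
  "turn": [
    [0,0,0],
    [0,0,0],
    [0,0,0],
    [0,0,0],
    [0,0,0]
  ],
  "xyz": [
    [0,0,0],
    [0,0,0],
    [0,0,0],
    [0,0,0],
    [0,0,0]
  ],
  "fingers": [0.04,0.04,0.04,0.04,0.04]
}}

```text
t: 21.87
eef_pos: [0.4216, 0.3699, 0.0315]
orientation: [-3.139, 0.002, -1.37]
force: [-0.7, -1.2, 6.7]
opening: 0.0497
grip_force: 53.1
```

Run:
```python
from h import *
plan([(.422,.3677,.028,-78.6)])
print('--')
plan([(.422,.3677,.2,-78.6),(.41,.10,.2,-30.3)])
```

```text
now [0.4216 0.3699 0.0315] [-1.799e+02  1.000e-01 -7.850e+01] q [ 1.01  0.51 -0.4   0.   -0.66 -0.81] t 21.87
 turn [-0.1, 0.1, 0.1] xyz [0.0022, 0.0001, 0.0035] ->  [0.422 0.368 0.028] -78.6
--
now [0.4216 0.3699 0.0315] [-1.799e+02  1.000e-01 -7.850e+01] q [ 1.01  0.51 -0.4   0.   -0.66 -0.81] t 21.87
 turn [-0.1, 0.1, 0.1] xyz [0.0019, -0.0004, -0.1685] ->  [0.422 0.368 0.2  ] -78.6
 turn [-0.1, -0.0, -24.2] xyz [0.13, 0.0323, -0.0001] ->  [0.416 0.234 0.2  ] -54.5
 turn [0.0, 0.0, -24.1] xyz [0.1053, 0.0828, 0.0001] ->  [0.41 0.1  0.2 ] -30.3
```

Emit:
{"fn": "play_rows", "kwargs": {
  "turn": [
    [0,0,0],
    [0,0,0],
    [0,0,0],
    [0,0,0],
    [0,0,0]
  ],
  "xyz": [
    [0,0,-0.03],
    [0,0,-0.07],
    [0,0,-0.11],
    [0,0,-0.15],
    [0,0,-0.17]
  ],
  "fingers": [0.04,0.04,0.04,0.04,0.04]
}}

```text
t: 22.28
eef_pos: [0.422, 0.37, 0.2051]
orientation: [-3.135, 0.005, -1.37]
force: [0.5, 1.7, -2.1]
opening: 0.0494
grip_force: 53.5
```

Emit:
{"fn": "play_rows", "kwargs": {
  "turn": [
    [0,0,-24.2],
    [0,0,-24.2],
    [0,0,-24.2],
    [0,0,-24.2],
    [0,0,-24.2]
  ],
  "xyz": [
    [0.03,0.008,0],
    [0.07,0.018,0],
    [0.1,0.025,0],
    [0.132,0.0325,0],
    [0.132,0.0325,0]
  ],
  "fingers": [0.04,0.04,0.04,0.04,0.04]
}}

```text
t: 22.7
eef_pos: [0.4126, 0.2275, 0.1991]
orientation: [3.137, 0.0, -0.951]
force: [0.7, 0.6, -2.6]
opening: 0.0494
grip_force: 53.4
```

Emit:
{"fn": "play_rows", "kwargs": {
  "turn": [
    [0,0,-24.1],
    [0,0,-24.1],
    [0,0,-24.1],
    [0,0,-24.1],
    [0,0,-24.1]
  ],
  "xyz": [
    [0.03,0.024,0],
    [0.06,0.048,0],
    [0.085,0.066,0],
    [0.105,0.083,0],
    [0.105,0.083,0]
  ],
  "fingers": [0.04,0.04,0.04,0.04,0.04]
}}

```text
t: 23.12
eef_pos: [0.4065, 0.0953, 0.1991]
orientation: [3.139, 0.002, -0.531]
force: [-0.1, -0.4, -3.7]
opening: 0.0493
grip_force: 53.5
```

Run:
```python
from h import *
plan([(.4635,.0162,.11,-30.3),(.4635,.0162,.087,-30.3)])
```

```text
now [0.4065 0.0953 0.1991] [ 1.798e+02  1.000e-01 -3.040e+01] q [ 0.62  0.07 -0.53 -0.   -0.98  0.42] t 23.12
 turn [0.2, 0.1, -0.1] xyz [0.0894, 0.0391, 0.089] ->  [0.464 0.016 0.11 ] -30.3
 turn [-0.0, 0.0, -0.0] xyz [-0.0, 0.0001, 0.023] ->  [0.464 0.016 0.087] -30.3
```

Emit:
{"fn": "play_rows", "kwargs": {
  "turn": [
    [0,0,0],
    [0,0,0],
    [0,0,0],
    [0,0,0],
    [0,0,0]
  ],
  "xyz": [
    [0.03,0.013,0],
    [0.06,0.026,0.015],
    [0.089,0.038,0.05],
    [0.089,0.038,0.085],
    [0.089,0.038,0.085]
  ],
  "fingers": [0.04,0.04,0.04,0.04,0.04]
}}

```text
t: 23.53
eef_pos: [0.462, 0.0191, 0.108]
orientation: [3.131, 0.011, -0.534]
force: [-1.6, -1.4, -3.3]
opening: 0.0497
grip_force: 53.6
```

Emit:
{"fn": "play_rows", "kwargs": {
  "turn": [
    [0,0,0],
    [0,0,0],
    [0,0,0],
    [0,0,0],
    [0,0,0]
  ],
  "xyz": [
    [0,0,0.013],
    [0,0,0.026],
    [0,0,0.026],
    [0,0,0.026],
    [0,0,0.026]
  ],
  "fingers": [0.04,0.04,0.04,0.04,0.04]
}}

```text
t: 23.95
eef_pos: [0.4674, 0.0224, 0.09]
orientation: [-3.14, -0.002, -0.527]
force: [0.2, 0.1, -2.4]
opening: 0.0493
grip_force: 53.8
```

Emit:
{"fn": "play_rows", "kwargs": {
  "turn": [
    [0,0,0],
    [0,0,0],
    [0,0,0],
    [0,0,0],
    [0,0,0]
  ],
  "xyz": [
    [0,0,0],
    [0,0,0],
    [0,0,0],
    [0,0,0],
    [0,0,0]
  ],
  "fingers": [0.04,0.04,0.04,0.04,0.04]
}}

```text
t: 24.37
eef_pos: [0.4667, 0.0217, 0.0888]
orientation: [-3.141, -0.0, -0.528]
force: [-0.8, 0.4, -4.4]
opening: 0.0495
grip_force: 53.8
```

Run:
```python
from h import *
plan([(.4635,.0162,.065,-30.3)])
```

```text
now [0.4667 0.0217 0.0888] [-180.    -0.   -30.3] q [ 0.4   0.3  -0.57 -0.   -0.7   0.65] t 24.37
 turn [-0.0, -0.0, 0.0] xyz [-0.0, 0.0064, 0.0238] ->  [0.464 0.016 0.065] -30.3
```

Emit:
{"fn": "play_rows", "kwargs": {
  "turn": [
    [0,0,0],
    [0,0,0],
    [0,0,0],
    [0,0,0],
    [0,0,0]
  ],
  "xyz": [
    [0,0.0065,0.003],
    [0,0.0065,0.003],
    [0,0.0065,0.003],
    [0,0.0065,0.003],
    [0,0.0065,0.003]
  ],
  "fingers": [0.04,0.04,0.04,0.04,0.04]
}}

```text
t: 24.78
eef_pos: [0.4635, 0.016, 0.0856]
orientation: [-3.142, -0.0, -0.528]
force: [0.4, 0.3, -2.0]
opening: 0.0493
grip_force: 53.8
```

Run:
```python
from h import *
plan([(.4635,.0162,.065,-30.3)])
```

```text
now [0.4635 0.016  0.0856] [-180.    -0.   -30.3] q [ 0.39  0.3  -0.58  0.   -0.69  0.66] t 24.78
 turn [-0.0, -0.0, 0.0] xyz [-0.0001, -0.0002, 0.0206] ->  [0.464 0.016 0.065] -30.3
```

Emit:
{"fn": "play_rows", "kwargs": {
  "turn": [
    [0,0,0],
    [0,0,0],
    [0,0,0],
    [0,0,0],
    [0,0,0]
  ],
  "xyz": [
    [0,0,0.007],
    [0,0,0.014],
    [0,0,0.021],
    [0,0,0.021],
    [0,0,0.021]
  ],
  "fingers": [0.04,0.04,0.04,0.04,0.04]
}}

```text
t: 25.2
eef_pos: [0.4639, 0.0162, 0.065]
orientation: [3.142, -0.001, -0.527]
force: [-1.9, 0.2, 6.4]
opening: 0.0492
grip_force: 55.8
```

Emit:
{"fn": "play_rows", "kwargs": {
  "turn": [
    [0,0,0],
    [0,0,0],
    [0,0,0],
    [0,0,0],
    [0,0,0]
  ],
  "xyz": [
    [0,0,0],
    [0,0,0],
    [0,0,0],
    [0,0,0],
    [0,0,0]
  ],
  "fingers": [0.055,0.06,0.07,0.08,0.085]
}}

```text
t: 25.62
eef_pos: [0.4634, 0.016, 0.0644]
orientation: [3.141, 0.0, -0.528]
force: [0.2, 0.4, -0.3]
opening: 0.0851
grip_force: 0.0
```

Emit:
{"fn": "play_rows", "kwargs": {
  "turn": [
    [0,0,0],
    [0,0,0],
    [0,0,0],
    [0,0,0],
    [0,0,0]
  ],
  "xyz": [
    [0,0,-0.03],
    [0,0,-0.07],
    [0,0,-0.11],
    [0,0,-0.15],
    [0,0,-0.19]
  ],
  "fingers": [0.085,0.085,0.085,0.085,0.085]
}}

```text
t: 26.03
eef_pos: [0.4628, 0.0158, 0.2566]
orientation: [-3.141, -0.0, -0.528]
force: [1.5, 0.9, 0.4]
opening: 0.0853
grip_force: 0.0
```

Emit:
{"fn": "play_rows", "kwargs": {
  "turn": [
    [0,0,0],
    [0,0,0],
    [0,0,0],
    [0,0,0],
    [0,0,0]
  ],
  "xyz": [
    [0.01,-0.02,0],
    [0.01,-0.02,0],
    [0.01,-0.02,0],
    [0.01,-0.02,0],
    [0.01,-0.02,0]
  ],
  "fingers": [0.085,0.085,0.085,0.085,0.085]
}}

```text
t: 26.45
eef_pos: [0.4813, 0.0279, 0.2537]
orientation: [3.14, 0.001, -0.528]
force: [-0.8, -0.5, 0.2]
opening: 0.0851
grip_force: 0.0
```

Run:
```python
import h
from h import *
p=shot('wrist','seat.png')
ray0=h.ray
h.ray=lambda p,u,v,z: ray0(p,u,v,.09)
for c in HUE: print(c,cap(p,c))
print('nests 1,2,3', (.5898,-.0574),(.5276,-.0212),(.4654,.0151),59.7)
plan([(.6091,.0470,.16,-30.3)])
```

```text
red [([0.5888, -0.0575], np.float64(59.8), 'x-ext', 49.1, 'y-ext', 42.4, 'white', 58), ([0.6099, 0.0478], np.float64(-124.3), 'x-ext', 32.7, 'y-ext', 33.0, 'white', -5)]
yellow [([0.5269, -0.0216], np.float64(59.7), 'x-ext', 48.7, 'y-ext', 42.7, 'white', 73)]
green [([0.465, 0.0149], np.float64(59.7), 'x-ext', 48.7, 'y-ext', 42.6, 'white', 214)]
nests 1,2,3 (0.5898, -0.0574) (0.5276, -0.0212) (0.4654, 0.0151) 59.7
now [0.4814 0.0279 0.2538] [ 1.799e+02  1.000e-01 -3.030e+01] q [ 0.4   0.13 -0.3  -0.   -1.14  0.65] t 26.5
 turn [0.1, 0.1, 0.0] xyz [0.1008, -0.081, 0.0935] ->  [0.609 0.047 0.16 ] -30.3
```

View pics/seat.png

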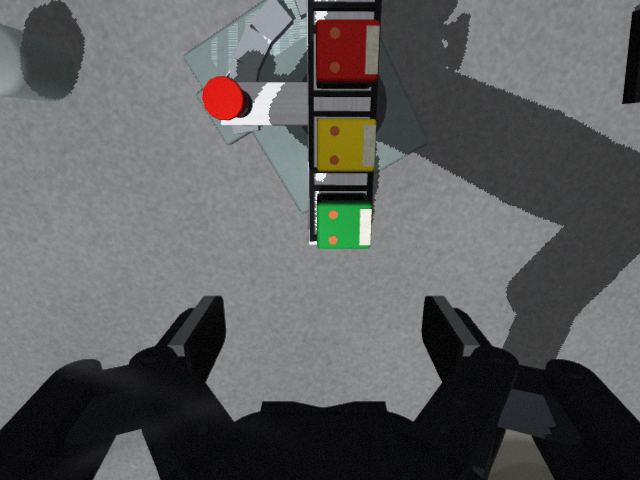

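All three are seated: centres within 1 mm, yaw 59.7°, labels on the robot side. The knob is at (223,98) px. I go to the plunger, gripping tangentially at yaw 59.7°.

Run:
```python
from h import *
plan([(.6093,.0473,.17,59.7),(.6093,.0473,.064,59.7)])
```

```text
now [0.4814 0.0279 0.2538] [ 1.799e+02  1.000e-01 -3.030e+01] q [ 0.4   0.13 -0.3  -0.   -1.14  0.65] t 26.5
 turn [0.1, 0.1, -30.0] xyz [0.0336, -0.0271, 0.0278] ->  [0.524 0.034 0.226] -0.3
 turn [-0.0, -0.0, -30.0] xyz [0.0426, -0.0066, 0.028] ->  [0.567 0.041 0.198] 29.7
 turn [-0.0, -0.0, -30.0] xyz [0.0402, 0.0155, 0.0279] ->  [0.609 0.047 0.17 ] 59.7
 turn [-0.0, -0.0, 0.0] xyz [-0.0, 0.0, 0.106] ->  [0.609 0.047 0.064] 59.7
```

Emit:
{"fn": "play_rows", "kwargs": {
  "turn": [
    [0,0,-30],
    [0,0,-30],
    [0,0,-30],
    [0,0,-30],
    [0,0,-30]
  ],
  "xyz": [
    [0.034,-0.027,0.028],
    [0.034,-0.027,0.028],
    [0.034,-0.027,0.028],
    [0.034,-0.027,0.028],
    [0.034,-0.027,0.028]
  ],
  "fingers": [0.085,0.085,0.085,0.085,0.085]
}}

```text
t: 26.92
eef_pos: [0.5247, 0.0342, 0.2256]
orientation: [3.141, 0.002, -0.002]
force: [0.1, -0.8, 0.1]
opening: 0.0851
grip_force: 0.0
```

Emit:
{"fn": "play_rows", "kwargs": {
  "turn": [
    [0,0,-30],
    [0,0,-30],
    [0,0,-30],
    [0,0,-30],
    [0,0,-30]
  ],
  "xyz": [
    [0.042,-0.007,0.028],
    [0.042,-0.007,0.028],
    [0.042,-0.007,0.028],
    [0.042,-0.007,0.028],
    [0.042,-0.007,0.028]
  ],
  "fingers": [0.085,0.085,0.085,0.085,0.085]
}}

```text
t: 27.33
eef_pos: [0.5669, 0.0411, 0.1979]
orientation: [-3.141, 0.001, 0.52]
force: [0.4, 0.1, 0.3]
opening: 0.085
grip_force: 0.0
```

Emit:
{"fn": "play_rows", "kwargs": {
  "turn": [
    [0,0,-30],
    [0,0,-30],
    [0,0,-30],
    [0,0,-30],
    [0,0,-30]
  ],
  "xyz": [
    [0.04,0.0155,0.028],
    [0.04,0.0155,0.028],
    [0.04,0.0155,0.028],
    [0.04,0.0155,0.028],
    [0.04,0.0155,0.028]
  ],
  "fingers": [0.085,0.085,0.085,0.085,0.085]
}}

```text
t: 27.75
eef_pos: [0.6094, 0.0476, 0.1702]
orientation: [-3.141, 0.001, 1.042]
force: [0.4, 0.2, 0.6]
opening: 0.0847
grip_force: 0.0
```

Emit:
{"fn": "play_rows", "kwargs": {
  "turn": [
    [0,0,0],
    [0,0,0],
    [0,0,0],
    [0,0,0],
    [0,0,0]
  ],
  "xyz": [
    [0,0,0],
    [0,0,0],
    [0,0,0],
    [0,0,0],
    [0,0,0]
  ],
  "fingers": [0.085,0.085,0.085,0.085,0.085]
}}

```text
t: 28.17
eef_pos: [0.6095, 0.0477, 0.1708]
orientation: [3.141, -0.0, 1.042]
force: [-0.5, -0.8, 0.5]
opening: 0.0853
grip_force: 0.0
```

Run:
```python
from h import *
p=shot('wrist')
hsv=cv2.cvtColor(p['color'],cv2.COLOR_RGB2HSV);m=(((hsv[...,0]<8)|(hsv[...,0]>172))&(hsv[...,1]>120)&(hsv[...,2]>70)).astype(np.uint8)
n,l,st,ce=cv2.connectedComponentsWithStats(m)
for i in range(1,n):
    if st[i,4]>100: print(st[i],ray(p,*ce[i],.092))
plan([(.6093,.0473,.064,59.7)])
```

```text
[ 298  218   50   54 2015] [0.61030446 0.04889838 0.092     ]
[ 340  340   59   59 2780] [ 0.59203032 -0.0507552   0.092     ]
now [0.6095 0.0477 0.1708] [180.   -0.   59.7] q [ 0.34  0.42 -0.12 -0.   -1.03  2.27] t 28.22
 turn [0.0, -0.0, -0.0] xyz [-0.0005, 0.0, 0.1068] ->  [0.609 0.047 0.064] 59.7
```

Emit:
{"fn": "play_rows", "kwargs": {
  "turn": [
    [0,0,0],
    [0,0,0],
    [0,0,0],
    [0,0,0],
    [0,0,0]
  ],
  "xyz": [
    [0,0,0.03],
    [0,0,0.06],
    [0,0,0.09],
    [0,0,0.106],
    [0,0,0.106]
  ],
  "fingers": [0.085,0.085,0.085,0.085,0.085]
}}

```text
t: 28.63
eef_pos: [0.6066, 0.0469, 0.0603]
orientation: [-3.135, 0.006, 1.041]
force: [-0.1, -0.3, -0.8]
opening: 0.085
grip_force: 0.0
```

Emit:
{"fn": "play_rows", "kwargs": {
  "turn": [
    [0,0,0],
    [0,0,0],
    [0,0,0],
    [0,0,0],
    [0,0,0]
  ],
  "xyz": [
    [0,0,0],
    [0,0,0],
    [0,0,0],
    [0,0,0],
    [0,0,0]
  ],
  "fingers": [0.07,0.05,0.035,0.02,0.02],
  "force": 60
}}

```text
t: 29.05
eef_pos: [0.6104, 0.048, 0.0665]
orientation: [3.139, -0.002, 1.043]
force: [-1.2, 0.9, 4.8]
opening: 0.0311
grip_force: 58.9
```

Emit:
{"fn": "play_rows", "kwargs": {
  "turn": [
    [0,0,0],
    [0,0,0],
    [0,0,0],
    [0,0,0],
    [0,0,0]
  ],
  "xyz": [
    [0,0,0],
    [0,0,0],
    [0,0,0],
    [0,0,0],
    [0,0,0]
  ],
  "fingers": [0.02,0.02,0.02,0.02,0.02]
}}

```text
t: 29.47
eef_pos: [0.6104, 0.0479, 0.0664]
orientation: [3.14, -0.002, 1.043]
force: [-1.9, 0.2, 6.3]
opening: 0.0315
grip_force: 58.7
```

Emit:
{"fn": "play_rows", "kwargs": {
  "turn": [
    [0,0,0],
    [0,0,0],
    [0,0,0],
    [0,0,0],
    [0,0,0]
  ],
  "xyz": [
    [0,0,-0.006],
    [0,0,-0.012],
    [0,0,-0.018],
    [0,0,-0.018],
    [0,0,-0.018]
  ],
  "fingers": [0.02,0.02,0.02,0.02,0.02]
}}

```text
t: 29.88
eef_pos: [0.6097, 0.0481, 0.0821]
orientation: [3.142, -0.001, 1.043]
force: [4.4, 3.0, -8.6]
opening: 0.0313
grip_force: 60.2
```

Run:
```python
from h import *
o=bot.get_obs();print(o['force'],o['eef_pos'],o['opening'],o['grip_force'])
c0=np.array([.5587,-.0393])
wps=[]
r=np.linalg.norm(np.array(o['eef_pos'][:2])-c0);a0=np.degrees(np.arctan2(*(np.array(o['eef_pos'][:2])-c0)[::-1]));print(r,a0)
for a in np.linspace(a0,-.3,7)[1:]:
    wps.append((*(c0+r*np.array([np.cos(np.radians(a)),np.sin(np.radians(a))])),o['eef_pos'][2],a))
plan(wps)
```

```text
[ 4.35473718  2.95376453 -8.55869645] [0.60967494 0.04808608 0.08205554] 0.03127622939843831 60.16313195228577
0.10116704174503767 59.74369778772408
now [0.6097 0.0481 0.0821] [180.   -0.   59.7] q [ 0.34  0.51 -0.22 -0.   -0.84  2.27] t 29.88
 turn [-0.0, -0.0, 10.0] xyz [-0.0015, 0.0176, -0.0] ->  [0.624 0.038 0.082] 49.7
 turn [-0.0, -0.0, 10.0] xyz [-0.0016, 0.0176, -0.0] ->  [0.637 0.025 0.082] 39.7
 turn [-0.0, -0.0, 10.0] xyz [-0.0015, 0.0175, -0.0] ->  [0.647 0.011 0.082] 29.7
 turn [-0.0, -0.0, 10.0] xyz [-0.0016, 0.0176, -0.0] ->  [ 0.654 -0.005  0.082] 19.7
 turn [-0.0, -0.0, 10.0] xyz [-0.0015, 0.0176, -0.0] ->  [ 0.658 -0.022  0.082] 9.7
 turn [-0.0, -0.0, 10.0] xyz [-0.0016, 0.0176, -0.0] ->  [ 0.66  -0.04   0.082] -0.3
```

Lifted about 16 mm, with the spring force showing. I swing 60° clockwise in four calls of 15°.

Emit:
{"fn": "play_rows", "kwargs": {
  "turn": [
    [0,0,3],
    [0,0,6],
    [0,0,9],
    [0,0,12],
    [0,0,15]
  ],
  "xyz": [
    [-0.0001,0.0053,0],
    [-0.0006,0.0106,0],
    [-0.0012,0.0158,0],
    [-0.0022,0.021,0],
    [-0.0034,0.0262,0]
  ],
  "fingers": [0.02,0.02,0.02,0.02,0.02]
}}

```text
t: 30.3
eef_pos: [0.63, 0.032, 0.0814]
orientation: [-3.14, 0.001, 0.779]
force: [2.5, 1.7, -8.8]
opening: 0.0315
grip_force: 60.3
```

Emit:
{"fn": "play_rows", "kwargs": {
  "turn": [
    [0,0,3],
    [0,0,6],
    [0,0,9],
    [0,0,12],
    [0,0,15]
  ],
  "xyz": [
    [-0.0001,0.0053,0],
    [-0.0006,0.0106,0],
    [-0.0012,0.0158,0],
    [-0.0022,0.021,0],
    [-0.0034,0.0262,0]
  ],
  "fingers": [0.02,0.02,0.02,0.02,0.02]
}}

```text
t: 30.72
eef_pos: [0.6459, 0.0108, 0.0812]
orientation: [-3.14, 0.002, 0.517]
force: [3.3, 3.2, -9.7]
opening: 0.0314
grip_force: 60.3
```

Emit:
{"fn": "play_rows", "kwargs": {
  "turn": [
    [0,0,3],
    [0,0,6],
    [0,0,9],
    [0,0,12],
    [0,0,15]
  ],
  "xyz": [
    [-0.0001,0.0053,0],
    [-0.0006,0.0106,0],
    [-0.0012,0.0158,0],
    [-0.0022,0.021,0],
    [-0.0034,0.0262,0]
  ],
  "fingers": [0.02,0.02,0.02,0.02,0.02]
}}

```text
t: 31.13
eef_pos: [0.6557, -0.0138, 0.081]
orientation: [-3.141, 0.003, 0.255]
force: [2.6, 2.3, -8.1]
opening: 0.0316
grip_force: 60.3
```

Run:
```python
from h import *
o=bot.get_obs();print(o['force'],o['opening'])
plan([(.6598,-.0398,.082,-.3)])
```

```text
[ 2.64603755  2.2614789  -8.13235493] 0.03158296235770351
now [ 0.6557 -0.0138  0.081 ] [-179.9    0.2   14.6] q [ 0.22  0.58 -0.1  -0.   -0.9   1.6 ] t 31.13
 turn [-0.0, 0.2, 14.9] xyz [-0.0025, 0.0262, -0.001] ->  [ 0.66  -0.04   0.082] -0.3
```

Emit:
{"fn": "play_rows", "kwargs": {
  "turn": [
    [0,0,3],
    [0,0,6],
    [0,0,9],
    [0,0,12],
    [0,0,15]
  ],
  "xyz": [
    [-0.0001,0.0053,0],
    [-0.0006,0.0106,0],
    [-0.0012,0.0158,0],
    [-0.0022,0.021,0],
    [-0.003,0.0262,0]
  ],
  "fingers": [0.02,0.02,0.02,0.02,0.02]
}}

```text
t: 31.55
eef_pos: [0.6587, -0.0401, 0.0808]
orientation: [-3.141, 0.005, -0.008]
force: [1.2, 1.7, -8.1]
opening: 0.0314
grip_force: 60.3
```

Emit:
{"fn": "play_rows", "kwargs": {
  "turn": [
    [0,0,0],
    [0,0,0],
    [0,0,0],
    [0,0,0],
    [0,0,0]
  ],
  "xyz": [
    [0,0,0],
    [0,0,0],
    [0,0,0.003],
    [0,0,0.003],
    [0,0,0.003]
  ],
  "fingers": [0.02,0.02,0.02,0.02,0.02]
}}

```text
t: 31.97
eef_pos: [0.6588, -0.0402, 0.0786]
orientation: [3.141, 0.004, -0.004]
force: [-1.9, -0.8, -9.0]
opening: 0.0315
grip_force: 60.3
```

Run:
```python
from h import *
o=bot.get_obs();print(o['force'],o['opening'])
d=o['eef_pos'][:2]-np.array([.5587,-.0393]);print('angle of knob',np.degrees(np.arctan2(d[1],d[0])),'r',np.hypot(*d))
plan([(.6598,-.0398,.078,-.3)])
```

```text
[-1.92893511 -0.84107787 -8.99966093] 0.03148021752295363
angle of knob -0.5206233277680952 r 0.10007519140411383
now [ 0.6588 -0.0402  0.0786] [180.    0.2  -0.2] q [ 0.18  0.59 -0.09 -0.   -0.9   1.38] t 31.97
 turn [0.0, 0.2, 0.1] xyz [0.001, -0.0004, 0.0006] ->  [ 0.66  -0.04   0.078] -0.3
```

Angle −0.5° on a stop at about −0.3°. I lower slowly and watch the height.

Emit:
{"fn": "play_rows", "kwargs": {
  "turn": [
    [0,0,0],
    [0,0,0],
    [0,0,0],
    [0,0,0],
    [0,0,0]
  ],
  "xyz": [
    [0,0,0.003],
    [0,0,0.006],
    [0,0,0.009],
    [0,0,0.012],
    [0,0,0.012]
  ],
  "fingers": [0.02,0.02,0.02,0.02,0.02]
}}

```text
t: 32.38
eef_pos: [0.659, -0.0402, 0.0669]
orientation: [3.141, 0.003, -0.005]
force: [-4.9, -0.4, -4.7]
opening: 0.0315
grip_force: 60.5
```

Emit:
{"fn": "play_rows", "kwargs": {
  "turn": [
    [0,0,0],
    [0,0,0],
    [0,0,0],
    [0,0,0],
    [0,0,0]
  ],
  "xyz": [
    [0,0,0],
    [0,0,0],
    [0,0,0],
    [0,0,0],
    [0,0,0]
  ],
  "fingers": [0.033,0.036,0.04,0.05,0.06]
}}

```text
t: 32.8
eef_pos: [0.6623, -0.0396, 0.0694]
orientation: [-3.141, -0.005, -0.004]
force: [1.0, -0.5, -0.5]
opening: 0.0593
grip_force: 0.0
```

Run:
```python
from h import *
p=shot('wrist','plug.png');o=bot.get_obs();print(o['force'],o['eef_pos'],o['opening'])
cv2.imwrite('pics/plugc.png',p['color'][:,:,::-1])
```

```text
[ 0.43684989 -0.62424024 -0.1583536 ] [ 0.66184532 -0.03974619  0.06903692] 0.060069672825723015
```

View pics/plugc.png

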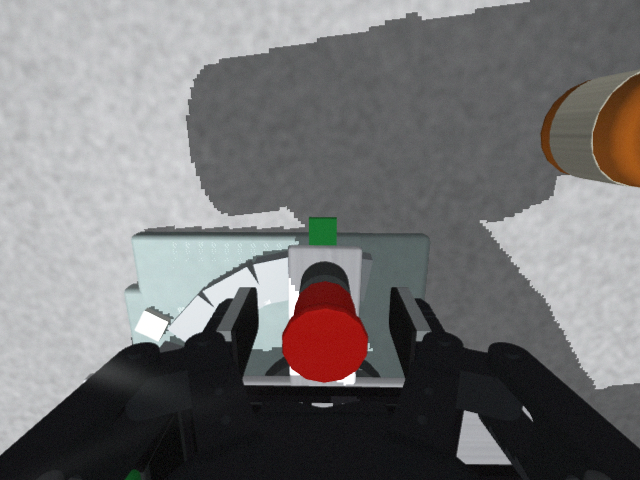

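The knob is at home height over the green mark (323,230). Next I lift clear and go over the scanner, keeping yaw near 0.

Emit:
{"fn": "play_rows", "kwargs": {
  "turn": [
    [0,0,0],
    [0,0,0],
    [0,0,0],
    [0,0,0],
    [0,0,0]
  ],
  "xyz": [
    [0,0,-0.03],
    [0,0,-0.07],
    [0,0,-0.11],
    [0,0,-0.15],
    [0,0,-0.19]
  ],
  "fingers": [0.07,0.07,0.07,0.07,0.07]
}}

```text
t: 33.27
eef_pos: [0.6605, -0.04, 0.2604]
orientation: [3.142, -0.002, -0.004]
force: [1.6, 0.3, -0.0]
opening: 0.0698
grip_force: 0.0
```

Emit:
{"fn": "play_rows", "kwargs": {
  "turn": [
    [0,0,0],
    [0,0,0],
    [0,0,0],
    [0,0,0],
    [0,0,0]
  ],
  "xyz": [
    [-0.117,0.14,-0.02],
    [-0.117,0.14,-0.02],
    [-0.117,0.14,-0.02],
    [-0.117,0.14,-0.02],
    [-0.117,0.14,-0.02]
  ],
  "fingers": [0.07,0.07,0.07,0.07,0.07]
}}

```text
t: 33.68
eef_pos: [0.5402, -0.1822, 0.2797]
orientation: [3.141, -0.003, -0.007]
force: [0.2, -0.1, -0.1]
opening: 0.0701
grip_force: 0.0
```

Emit:
{"fn": "play_rows", "kwargs": {
  "turn": [
    [0,0,0],
    [0,0,0],
    [0,0,0],
    [0,0,0],
    [0,0,0]
  ],
  "xyz": [
    [-0.117,0.14,-0.02],
    [-0.117,0.14,-0.02],
    [-0.117,0.14,-0.02],
    [-0.117,0.14,-0.02],
    [-0.117,0.14,-0.02]
  ],
  "fingers": [0.07,0.07,0.07,0.07,0.07]
}}

```text
t: 34.1
eef_pos: [0.4228, -0.3216, 0.2992]
orientation: [3.14, -0.002, -0.007]
force: [0.3, -0.3, -1.1]
opening: 0.0702
grip_force: 0.0
```

Emit:
{"fn": "play_rows", "kwargs": {
  "turn": [
    [0,0,0],
    [0,0,0],
    [0,0,0],
    [0,0,0],
    [0,0,0]
  ],
  "xyz": [
    [0,0,0],
    [0,0,0],
    [0,0,0],
    [0,0,0],
    [0,0,0]
  ],
  "fingers": [0.07,0.07,0.07,0.07,0.07]
}}

```text
t: 34.52
eef_pos: [0.4259, -0.3181, 0.2973]
orientation: [-3.141, 0.0, -0.003]
force: [-0.5, -0.2, -0.3]
opening: 0.07
grip_force: 0.0
```

Run:
```python
from h import *
p=shot('wrist','sc.png'); np.savez('sc.npz',K=p['K'],eye=p['eye'],rotation=p['rotation'])
o=bot.get_obs();print(o['eef_pos'],o['orientation'],p['eye'])
for t in('scanner','dock'): print(t,[(np.round(d['bbox']).tolist(),round(d['confidence'],2)) for d in nets.find_in(p,t)])
```

```text
[ 0.42588208 -0.31816638  0.29734189] [-3.14144415e+00  2.93124560e-04 -2.58094693e-03] [ 0.50143435 -0.31917052  0.4334269 ]
scanner [([328.0, 132.0, 386.0, 220.0], 0.85), ([414.0, 142.0, 512.0, 216.0], 0.63)]
dock [([311.0, 143.0, 390.0, 225.0], 0.93)]
```

View pics/sc.png

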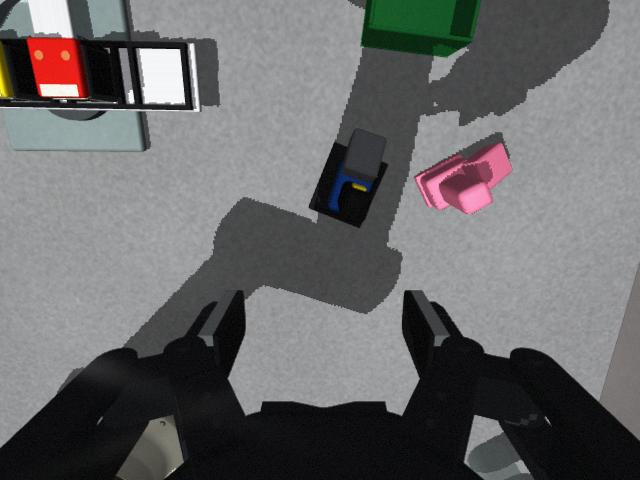

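The scanner in its dock is at (355,180), nose up and slightly right (yaw about −20°). The pink look-alike is at (465,180). I measure the dock outline numerically.

Run:
```python
from h import *
p=dict(np.load('sc.npz'));p['color']=cv2.imread('pics/sc.png')[:,:,::-1].copy()
c=p['color'].astype(int);v=c.max(2)
roi=np.zeros(v.shape,bool);roi[125:240,300:400]=1
blue=(c[...,2]>c[...,0]+25)&roi; 
dark=(v<42)&roi
m=cv2.morphologyEx((dark|blue).astype(np.uint8),cv2.MORPH_OPEN,np.ones((3,3)))
n,l,st,ce=cv2.connectedComponentsWithStats(m);i=1+st[1:,4].argmax();print(st[i])
k=cv2.findContours((l==i).astype(np.uint8),0,2)[0][0]
h=cv2.approxPolyDP(cv2.convexHull(k),2,True)[:,0];print(h.tolist())
for u,w in h: print((u,w),ray(p,u,w,.015)[:2].round(4))
s=''.join(''.join('#' if dark[y,x] and v[y,x]<30 else '+' if dark[y,x] else 'b' if blue[y,x] else 'o' if v[y,x]<100 and abs(c[y,x,0]-c[y,x,2])<12 else 'Y' if c[y,x,0]>c[y,x,2]+60 else '.' for x in range(304,396))+'\n' for y in range(126,232,2));print(s)
```

```text
[ 309  143   79   84 3154]
[[334, 143], [387, 164], [360, 226], [309, 207]]
(np.int32(334), np.int32(143)) [ 0.4873 -0.3319]
(np.int32(387), np.int32(164)) [ 0.4627 -0.396 ]
(np.int32(360), np.int32(226)) [ 0.3851 -0.3657]
(np.int32(309), np.int32(207)) [ 0.41   -0.3011]
....................................oooooooooooooooooooooooooooooooooooooooooooooooooooooooo
...................................ooooooooooooooooooooooooooooooooooooooooooooooooooooooooo
...................................ooooooooooooooooooooooooooooooooooooooooooooooooooooooooo
...................................ooooooooooooooooooooooooooooooooooooooooooooooooooooooooo
.................................ooooooooooooooooooooooooooooooooooooooooooooooooooooooooooo
.................................ooooooooooooooo+ooooooooooooooooooooooooooooooooooooooooooo
.................................oooooooooooooo+oooooooooooooooooooooooooooooooooooooooooooo
...............................ooooooooooooooo++oooooooooooooooooooooooooooooooooooooooooooo
..............................o++oooooooooooo++ooooooooooooooooooooooooooooooooooooo
[... 3400 characters left out ...]
###################ooooooooooooooooooooooooooooo.
ooooo.........ooooooooooooooooo##############################+ooooooooooooooooooooooooooooo.
oooooooo.....ooooooooooooooooooooooo########################ooooooooooooooooooooooooooooooo.
oooooooooo...oooooooooooooooooooooooooooo#################ooooooooooooooooooooooooooooooo...
oooooooooooooooooooooooooooooooooooooooooooooo+##########+ooooooooooooooooooooooooooooooo...
ooooooooooooooooooooooooooooooooooooooooooooooooooo+####+oooooooooooooooooooooooooooooo.....
ooooooooooooooooooooooooooooooooooooooooooooooooooooooooooooooooooooooooooooooooooooooo.....
ooooooooooooooooooooooooooooooooooooooooooooooooooooooooooooooooooooooooooooooooooooo.......
```

Run:
```python
from h import *
p=dict(np.load('sc.npz'))
t=np.radians(-21.4);c,s=np.cos(t),np.sin(t)
for z in(.051,.119):
    for lx,ly in((11,13),(11,-13),(-19,-13),(-19,13)):
        lx/=1000;ly/=1000
        print(z,lx,ly,proj(p,[.4363+c*lx-s*ly,-.3487+s*lx+c*ly,z]).round())
print('nose end top?',proj(p,[.4363+c*.062,-.3487+s*.062,.0325]))
plan([(.4326,-.3472,.17,-21.4),(.4326,-.3472,.082,-21.4)])
```

```text
0.051 0.011 0.013 [343. 178.]
0.051 0.011 -0.013 [364. 186.]
0.051 -0.019 -0.013 [354. 210.]
0.051 -0.019 0.013 [333. 202.]
0.119 0.011 0.013 [347. 187.]
0.119 0.011 -0.013 [372. 197.]
0.119 -0.019 -0.013 [360. 226.]
0.119 -0.019 0.013 [334. 217.]
nose end top? [369.39766987 137.3080319 ]
now [ 0.4256 -0.3184  0.2974] [-180.     0.    -0.2] q [-0.34  0.19 -0.12 -0.   -1.26  1.9 ] t 34.67
 turn [-0.0, 0.0, 21.2] xyz [0.0071, 0.0288, 0.1274] ->  [ 0.433 -0.347  0.17 ] -21.4
 turn [-0.0, 0.0, 0.0] xyz [0.0, 0.0, 0.088] ->  [ 0.433 -0.347  0.082] -21.4
```

Projections agree with the picture: handle corner at (345,182), nose end at (369,137). I descend and grip.

Emit:
{"fn": "play_rows", "kwargs": {
  "turn": [
    [0,0,21.2],
    [0,0,21.2],
    [0,0,21.2],
    [0,0,21.2],
    [0,0,21.2]
  ],
  "xyz": [
    [0.007,0.029,0.03],
    [0.007,0.029,0.065],
    [0.007,0.029,0.1],
    [0.007,0.029,0.127],
    [0.007,0.029,0.127]
  ],
  "fingers": [0.055,0.055,0.055,0.055,0.055]
}}

```text
t: 35.08
eef_pos: [0.4287, -0.3458, 0.1644]
orientation: [-3.14, 0.013, -0.375]
force: [-0.8, -0.1, -0.9]
opening: 0.0552
grip_force: 0.0
```

Emit:
{"fn": "play_rows", "kwargs": {
  "turn": [
    [0,0,0],
    [0,0,0],
    [0,0,0],
    [0,0,0],
    [0,0,0]
  ],
  "xyz": [
    [0,0,0],
    [0,0,0],
    [0,0,0],
    [0,0,0],
    [0,0,0]
  ],
  "fingers": [0.055,0.055,0.055,0.055,0.055]
}}

```text
t: 35.5
eef_pos: [0.4327, -0.3482, 0.1723]
orientation: [3.141, -0.003, -0.374]
force: [0.3, -0.5, -1.5]
opening: 0.0549
grip_force: 0.0
```

Run:
```python
from h import *
plan([(.4326,-.3472,.082,-21.4)])
```

```text
now [ 0.4327 -0.3482  0.1723] [180.   -0.2 -21.4] q [-0.39  0.32 -0.26  0.   -0.98  1.58] t 35.5
 turn [0.0, -0.2, -0.0] xyz [-0.0008, -0.0009, 0.0903] ->  [ 0.433 -0.347  0.082] -21.4
```

Emit:
{"fn": "play_rows", "kwargs": {
  "turn": [
    [0,0,0],
    [0,0,0],
    [0,0,0],
    [0,0,0],
    [0,0,0]
  ],
  "xyz": [
    [-0.0005,-0.001,0.025],
    [-0.0005,-0.001,0.05],
    [-0.0005,-0.001,0.075],
    [-0.0005,-0.001,0.0895],
    [-0.0005,-0.001,0.0895]
  ],
  "fingers": [0.055,0.055,0.055,0.055,0.055]
}}

```text
t: 35.92
eef_pos: [0.4301, -0.3459, 0.0785]
orientation: [-3.141, 0.006, -0.375]
force: [-0.1, -0.2, -0.8]
opening: 0.0551
grip_force: 0.0
```

Emit:
{"fn": "play_rows", "kwargs": {
  "turn": [
    [0,0,0],
    [0,0,0],
    [0,0,0],
    [0,0,0],
    [0,0,0]
  ],
  "xyz": [
    [0,0,0],
    [0,0,0],
    [0,0,0],
    [0,0,0],
    [0,0,0]
  ],
  "fingers": [0.055,0.045,0.03,0.018,0.018],
  "force": 60
}}

```text
t: 36.33
eef_pos: [0.4331, -0.3475, 0.0828]
orientation: [3.141, -0.004, -0.374]
force: [0.8, 0.5, 4.1]
opening: 0.0255
grip_force: 59.7
```

Emit:
{"fn": "play_rows", "kwargs": {
  "turn": [
    [0,0,0],
    [0,0,0],
    [0,0,0],
    [0,0,0],
    [0,0,0]
  ],
  "xyz": [
    [0,0,0],
    [0,0,0],
    [0,0,0],
    [0,0,0],
    [0,0,0]
  ],
  "fingers": [0.018,0.018,0.018,0.018,0.018]
}}

```text
t: 36.75
eef_pos: [0.4331, -0.3475, 0.0828]
orientation: [3.141, -0.004, -0.374]
force: [0.6, 0.5, 6.7]
opening: 0.0251
grip_force: 59.9
```

Run:
```python
from h import *
o=bot.get_obs();print(o)
```

```text
{'t': 36.75, 'joints': array([-3.83894254e-01,  4.30333467e-01, -3.66247108e-01,  7.83248824e-04,
       -7.70632460e-01,  1.58037817e+00]), 'dq': array([-0.00088335, -0.00108067,  0.00051611, -0.001116  , -0.00174937,
        0.00079381]), 'tau': array([-3.65748508e-01, -3.35135615e+01,  1.24169514e+01,  2.65654922e+00,
        5.16518473e-02,  3.13459255e-02]), 'eef_pos': array([ 0.43308297, -0.34745232,  0.08281144]), 'orientation': array([ 3.14101073, -0.00357773, -0.37375039]), 'force': array([0.63910802, 0.48850918, 6.72154602]), 'moment': array([ 0.27012732, -0.03006109, -0.06448517]), 'grip_force': 59.91848409175873, 'opening': 0.025142837308793454}
```

Run:
```python
import h
from h import *
p=dict(np.load('sc.npz'));p['color']=cv2.imread('pics/sc.png')[:,:,::-1].copy()
r0=h.ray;h.ray=lambda p,u,v,z:r0(p,u,v,.09)
print(cap(p,'red'))
plan([(.4331,-.3475,.183,-21.4),(.3988,-.0752,.1563,-.3)])
```

```text
[([0.5568, -0.0751], np.float64(-90.9), 'x-ext', 45.1, 'y-ext', 50.0, 'white', 6)]
now [ 0.4331 -0.3475  0.0828] [180.   -0.2 -21.4] q [-0.38  0.43 -0.37  0.   -0.77  1.58] t 36.75
 turn [0.0, -0.2, -0.0] xyz [0.0004, 0.0001, -0.1002] ->  [ 0.433 -0.348  0.183] -21.4
 turn [0.0, -0.0, -10.6] xyz [-0.0657, -0.1205, 0.0133] ->  [ 0.416 -0.211  0.17 ] -10.9
 turn [0.0, 0.0, -10.5] xyz [-0.0424, -0.1305, 0.0133] ->  [ 0.399 -0.075  0.156] -0.3
```

Emit:
{"fn": "play_rows", "kwargs": {
  "turn": [
    [0,0,0],
    [0,0,0],
    [0,0,0],
    [0,0,0],
    [0,0,0]
  ],
  "xyz": [
    [0,0,-0.015],
    [0,0,-0.035],
    [0,0,-0.06],
    [0,0,-0.085],
    [0,0,-0.1]
  ],
  "fingers": [0.018,0.018,0.018,0.018,0.018]
}}

```text
t: 37.17
eef_pos: [0.4321, -0.347, 0.1832]
orientation: [3.141, -0.002, -0.374]
force: [0.9, 0.3, -2.5]
opening: 0.0251
grip_force: 59.2
```

Emit:
{"fn": "play_rows", "kwargs": {
  "turn": [
    [0,0,-2],
    [0,0,-4],
    [0,0,-6.5],
    [0,0,-9],
    [0,0,-10.6]
  ],
  "xyz": [
    [-0.01,-0.02,0],
    [-0.025,-0.045,0.004],
    [-0.04,-0.075,0.008],
    [-0.055,-0.1,0.012],
    [-0.066,-0.12,0.013]
  ],
  "fingers": [0.018,0.018,0.018,0.018,0.018]
}}

```text
t: 37.58
eef_pos: [0.4121, -0.209, 0.1668]
orientation: [-3.141, 0.003, -0.188]
force: [0.9, 0.8, -3.3]
opening: 0.025
grip_force: 59.5
```

Emit:
{"fn": "play_rows", "kwargs": {
  "turn": [
    [0,0,-2],
    [0,0,-4],
    [0,0,-6.5],
    [0,0,-9],
    [0,0,-10.5]
  ],
  "xyz": [
    [-0.01,-0.03,0.003],
    [-0.02,-0.06,0.006],
    [-0.03,-0.09,0.01],
    [-0.042,-0.125,0.013],
    [-0.042,-0.13,0.013]
  ],
  "fingers": [0.018,0.018,0.018,0.018,0.018]
}}

```text
t: 38.0
eef_pos: [0.3952, -0.0721, 0.1542]
orientation: [-3.14, 0.003, -0.0]
force: [0.4, 0.2, -2.7]
opening: 0.0251
grip_force: 60.2
```

Emit:
{"fn": "play_rows", "kwargs": {
  "turn": [
    [0,0,0],
    [0,0,0],
    [0,0,0],
    [0,0,0],
    [0,0,0]
  ],
  "xyz": [
    [0,0,0],
    [0,0,0],
    [0,0,0],
    [0,0,0],
    [0,0,0]
  ],
  "fingers": [0.018,0.018,0.018,0.018,0.018]
}}

```text
t: 38.42
eef_pos: [0.3975, -0.0764, 0.155]
orientation: [3.142, 0.0, -0.009]
force: [0.5, 0.6, -1.8]
opening: 0.0256
grip_force: 60.2
```

Run:
```python
from h import *
plan([(.3988,-.0752,.1563,-.3)])
p=shot('wrist','scan.png')
```

```text
now [ 0.3975 -0.0764  0.155 ] [180.    0.   -0.5] q [ 0.22  0.1  -0.62 -0.   -0.85  1.35] t 38.42
 turn [0.0, 0.0, -0.2] xyz [0.0013, -0.0013, -0.0013] ->  [ 0.399 -0.075  0.156] -0.3
```

View pics/scan.png

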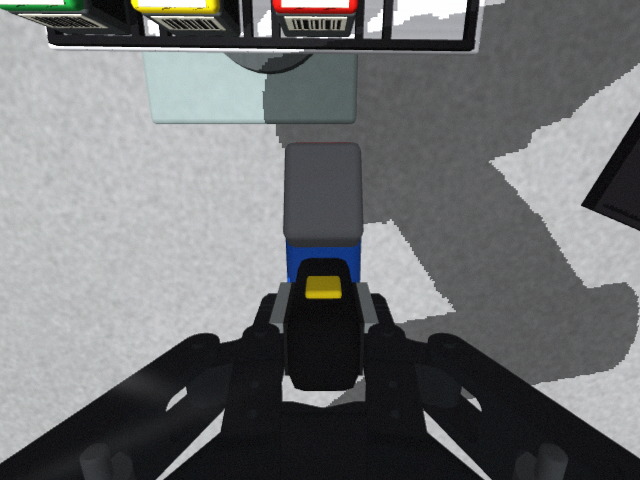

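The scanner is held straight with its nose at (323,190). The red label is directly ahead at (317,23), yellow is at (184,25) and green at the left edge. I check the label positions while holding on red.

Emit:
{"fn": "play_rows", "kwargs": {
  "turn": [
    [0,0,0],
    [0,0,0],
    [0,0,0],
    [0,0,0],
    [0,0,0]
  ],
  "xyz": [
    [0.001,-0.001,-0.001],
    [0.001,-0.001,-0.001],
    [0.001,-0.001,-0.001],
    [0.001,-0.001,-0.001],
    [0.001,-0.001,-0.001]
  ],
  "fingers": [0.018,0.018,0.018,0.018,0.018]
}}

```text
t: 38.88
eef_pos: [0.3985, -0.0745, 0.1561]
orientation: [-3.142, 0.0, -0.006]
force: [-0.4, 0.1, -3.0]
opening: 0.0256
grip_force: 60.2
```

Emit:
{"fn": "play_rows", "kwargs": {
  "turn": [
    [0,0,0],
    [0,0,0],
    [0,0,0],
    [0,0,0],
    [0,0,0]
  ],
  "xyz": [
    [0,0,0],
    [0,0,0],
    [0,0,0],
    [0,0,0],
    [0,0,0]
  ],
  "fingers": [0.018,0.018,0.018,0.018,0.018]
}}

```text
t: 39.3
eef_pos: [0.3985, -0.0745, 0.1561]
orientation: [-3.142, 0.0, -0.006]
force: [-0.9, 0.2, -2.1]
opening: 0.0254
grip_force: 60.2
```

Emit:
{"fn": "play_rows", "kwargs": {
  "turn": [
    [0,0,0],
    [0,0,0],
    [0,0,0],
    [0,0,0],
    [0,0,0]
  ],
  "xyz": [
    [0,0,0],
    [0,0,0],
    [0,0,0],
    [0,0,0],
    [0,0,0]
  ],
  "fingers": [0.018,0.018,0.018,0.018,0.018]
}}

```text
t: 39.72
eef_pos: [0.3985, -0.0745, 0.1561]
orientation: [-3.142, 0.0, -0.006]
force: [0.3, -0.4, -2.6]
opening: 0.0254
grip_force: 60.2
```

Emit:
{"fn": "play_rows", "kwargs": {
  "turn": [
    [0,0,0],
    [0,0,0],
    [0,0,0],
    [0,0,0],
    [0,0,0]
  ],
  "xyz": [
    [0,0,0],
    [0,0,0],
    [0,0,0],
    [0,0,0],
    [0,0,0]
  ],
  "fingers": [0.018,0.018,0.018,0.018,0.018]
}}

```text
t: 40.13
eef_pos: [0.3985, -0.0745, 0.1561]
orientation: [-3.142, 0.0, -0.006]
force: [-0.5, -0.7, -2.8]
opening: 0.0253
grip_force: 60.2
```

Run:
```python
from h import *
p=shot('wrist','scan2.png');o=bot.get_obs()
e=np.array(p['eye']);im=p['color'].astype(int)
def onx(u,v,x):
    d=np.array(p['rotation'])@np.linalg.inv(p['K'])@[u,v,1.];return e+d*(x-e[0])/d[0]
X=o['eef_pos']+np.array([.0034+.062,0,-.0778+.0275]);hit=X+np.array([np.cos(np.pi/6),0,-.5])*((.5337-X[0])/np.cos(np.pi/6))
print('beam hits x=.5337 at',hit, 'projects to',proj(p,hit),'window',X)
for n,y in(('red',-.0752),('yel',-.0032),('grn',.0688)): print(n,'label predicted px',proj(p,[.5337,y,.066]), 'corners',[proj(p,[.5337,y+a,.066+b]).round().tolist() for a in(-.017,.017) for b in(-.012,.012)])
# white/bright region of labels
m=((im.min(2)>110)).astype(np.uint8);m[45:]=0
n,l,st,ce=cv2.connectedComponentsWithStats(cv2.morphologyEx(m,3,np.ones((5,5))))
for i in range(1,n):
    if st[i,4]>100: print(st[i].tolist(),ce[i].round(1))
plan([(.399,-.0034,.1563,-.4),(.3992,.0686,.1563,-.4)])
```

```text
beam hits x=.5337 at [ 0.5337     -0.07448054  0.06550801] projects to [320.3473774   23.71247014] window [ 0.46393762 -0.07448054  0.10578534]
red label predicted px [321.57504785  23.45109121] corners [[349.0, 29.0], [352.0, 17.0], [294.0, 29.0], [291.0, 17.0]]
yel label predicted px [198.10285196  24.2683642 ] corners [[232.0, 30.0], [221.0, 18.0], [177.0, 30.0], [160.0, 18.0]]
grn label predicted px [74.76487898 25.08474876] corners [[116.0, 31.0], [90.0, 18.0], [61.0, 31.0], [29.0, 19.0]]
[0, 0, 111, 45, 2292] [30.4 22.5]
[143, 0, 69, 11, 700] [177.8   4.7]
[243, 0, 5, 39, 114] [245.   19.6]
[257, 0, 19, 40, 719] [265.9  19.4]
[286, 0, 68, 11, 745] [319.5   5. ]
[367, 0, 20, 41, 757] [376.4  19.8]
[394, 0, 76, 42, 3023] [431.3  20.4]
[478, 0, 38, 45, 362] [487.7  14.8]
[148, 18, 81, 21, 811] [180.2  25.3]
[289, 19, 62, 14, 656] [319.6  24.9]
now [ 0.3985 -0.0745  0.1561] [180.    0.   -0.4] q [ 0.22  0.1  -0.62 -0.   -0.85  1.34] t 40.18
 turn [0.0, 0.0, 0.0] xyz [0.0, -0.0711, -0.0002] ->  [ 0.399 -0.003  0.156] -0.4
 turn [0.0, 0.0, 0.0] xyz [-0.0002, -0.072, -0.0] ->  [0.399 0.069 0.156] -0.4
```

Red's label is observed at (320,26) against the beam's (320,24), so it matches to a few mm. I add a second hold 3 mm lower for margin, then move to yellow.

Emit:
{"fn": "play_rows", "kwargs": {
  "turn": [
    [0,0,0],
    [0,0,0],
    [0,0,0],
    [0,0,0],
    [0,0,0]
  ],
  "xyz": [
    [0,0,0.003],
    [0,0,0.003],
    [0,0,0.003],
    [0,0,0.003],
    [0,0,0.003]
  ],
  "fingers": [0.018,0.018,0.018,0.018,0.018]
}}

```text
t: 40.6
eef_pos: [0.3986, -0.0745, 0.1531]
orientation: [3.142, -0.0, -0.006]
force: [0.1, -0.1, -2.0]
opening: 0.0254
grip_force: 60.2
```

Emit:
{"fn": "play_rows", "kwargs": {
  "turn": [
    [0,0,0],
    [0,0,0],
    [0,0,0],
    [0,0,0],
    [0,0,0]
  ],
  "xyz": [
    [0,0,0],
    [0,0,0],
    [0,0,0],
    [0,0,0],
    [0,0,0]
  ],
  "fingers": [0.018,0.018,0.018,0.018,0.018]
}}

```text
t: 41.02
eef_pos: [0.3986, -0.0745, 0.1531]
orientation: [-3.142, -0.0, -0.006]
force: [0.1, 0.3, -2.0]
opening: 0.0251
grip_force: 60.2
```

Emit:
{"fn": "play_rows", "kwargs": {
  "turn": [
    [0,0,0],
    [0,0,0],
    [0,0,0],
    [0,0,0],
    [0,0,0]
  ],
  "xyz": [
    [0,0,0],
    [0,0,0],
    [0,0,0],
    [0,0,0],
    [0,0,0]
  ],
  "fingers": [0.018,0.018,0.018,0.018,0.018]
}}

```text
t: 41.43
eef_pos: [0.3985, -0.0745, 0.1531]
orientation: [-3.142, -0.0, -0.006]
force: [-0.7, 0.7, -2.4]
opening: 0.0252
grip_force: 60.2
```

Emit:
{"fn": "play_rows", "kwargs": {
  "turn": [
    [0,0,0],
    [0,0,0],
    [0,0,0],
    [0,0,0],
    [0,0,0]
  ],
  "xyz": [
    [0,-0.02,0],
    [0,-0.045,0],
    [0,-0.071,0],
    [0,-0.071,-0.001],
    [0,-0.071,-0.001]
  ],
  "fingers": [0.018,0.018,0.018,0.018,0.018]
}}

```text
t: 41.85
eef_pos: [0.3992, -0.0025, 0.1543]
orientation: [-3.141, -0.0, -0.003]
force: [0.5, -0.5, -2.4]
opening: 0.0254
grip_force: 60.7
```

Emit:
{"fn": "play_rows", "kwargs": {
  "turn": [
    [0,0,0],
    [0,0,0],
    [0,0,0],
    [0,0,0],
    [0,0,0]
  ],
  "xyz": [
    [0,0,0],
    [0,0,0],
    [0,0,0],
    [0,0,0],
    [0,0,0]
  ],
  "fingers": [0.018,0.018,0.018,0.018,0.018]
}}

```text
t: 42.27
eef_pos: [0.3989, -0.004, 0.154]
orientation: [3.141, 0.0, -0.007]
force: [0.8, -0.7, -2.0]
opening: 0.0257
grip_force: 60.7
```

```bash
cat >> h.py <<'E'
def aim(y,xl=.5337):
    p=shot('wrist');o=bot.get_obs();im=p['color'].astype(int)
    X=o['eef_pos']+np.array([.0654,0,-.0503]);hit=X+np.array([np.cos(np.pi/6),0,-.5])*((xl-X[0])/np.cos(np.pi/6))
    print(o['eef_pos'],'beam hit',hit.round(4),'px',proj(p,hit).round(1),'label pred px',proj(p,[xl,y,.066]).round(1))
    m=((im.min(2)>110)).astype(np.uint8);m[38:]=0
    n,l,st,ce=cv2.connectedComponentsWithStats(cv2.morphologyEx(m,3,np.ones((5,5))))
    for i in range(1,n):
        if st[i,4]>200 and 250<ce[i][0]<390: print(st[i].tolist(),ce[i].round(1))
E
python3 -c "
from h import *
aim(-.0032)"
```

```text
[ 0.39894991 -0.00387189  0.15405099] beam hit [ 0.5337 -0.0039  0.0637] px [319.9  24.3] label pred px [318.7  23.1]
[253, 0, 20, 38, 679] [262.8  18.1]
[281, 0, 69, 9, 602] [315.8   3.9]
[365, 0, 20, 38, 703] [374.3  18.4]
[285, 17, 63, 14, 675] [315.8  23.2]
```

Emit:
{"fn": "play_rows", "kwargs": {
  "turn": [
    [0,0,0],
    [0,0,0],
    [0,0,0],
    [0,0,0],
    [0,0,0]
  ],
  "xyz": [
    [0,-0.002,-0.001],
    [0,-0.002,-0.001],
    [0,-0.002,-0.001],
    [0,-0.002,-0.001],
    [0,-0.002,-0.001]
  ],
  "fingers": [0.018,0.018,0.018,0.018,0.018]
}}

```text
t: 42.73
eef_pos: [0.399, -0.0014, 0.1551]
orientation: [-3.142, -0.0, -0.006]
force: [-0.8, 0.8, -1.6]
opening: 0.0253
grip_force: 60.7
```

Emit:
{"fn": "play_rows", "kwargs": {
  "turn": [
    [0,0,0],
    [0,0,0],
    [0,0,0],
    [0,0,0],
    [0,0,0]
  ],
  "xyz": [
    [0,0,0],
    [0,0,0],
    [0,0,0],
    [0,0,0],
    [0,0,0]
  ],
  "fingers": [0.018,0.018,0.018,0.018,0.018]
}}

```text
t: 43.15
eef_pos: [0.399, -0.0015, 0.1551]
orientation: [-3.142, 0.0, -0.006]
force: [0.5, 0.2, -1.5]
opening: 0.0257
grip_force: 60.7
```

Emit:
{"fn": "play_rows", "kwargs": {
  "turn": [
    [0,0,0],
    [0,0,0],
    [0,0,0],
    [0,0,0],
    [0,0,0]
  ],
  "xyz": [
    [0,0,0],
    [0,0,0],
    [0,0,0],
    [0,0,0],
    [0,0,0]
  ],
  "fingers": [0.018,0.018,0.018,0.018,0.018]
}}

```text
t: 43.57
eef_pos: [0.399, -0.0015, 0.1551]
orientation: [3.142, 0.0, -0.006]
force: [-0.4, -0.8, -1.6]
opening: 0.0253
grip_force: 60.7
```

Emit:
{"fn": "play_rows", "kwargs": {
  "turn": [
    [0,0,0],
    [0,0,0],
    [0,0,0],
    [0,0,0],
    [0,0,0]
  ],
  "xyz": [
    [0,0,0],
    [0,0,0],
    [0,0,0],
    [0,0,0],
    [0,0,0]
  ],
  "fingers": [0.018,0.018,0.018,0.018,0.018]
}}

```text
t: 43.98
eef_pos: [0.399, -0.0015, 0.1551]
orientation: [-3.142, -0.0, -0.006]
force: [0.4, 0.0, -1.7]
opening: 0.0256
grip_force: 60.7
```

Emit:
{"fn": "play_rows", "kwargs": {
  "turn": [
    [0,0,0],
    [0,0,0],
    [0,0,0],
    [0,0,0],
    [0,0,0]
  ],
  "xyz": [
    [0,-0.02,0],
    [0,-0.045,0],
    [0,-0.072,0],
    [0,-0.072,0],
    [0,-0.072,0]
  ],
  "fingers": [0.018,0.018,0.018,0.018,0.018]
}}

```text
t: 44.4
eef_pos: [0.3995, 0.0715, 0.1551]
orientation: [-3.142, -0.0, -0.004]
force: [-0.4, -1.2, -1.8]
opening: 0.0253
grip_force: 61.0
```

Emit:
{"fn": "play_rows", "kwargs": {
  "turn": [
    [0,0,0],
    [0,0,0],
    [0,0,0],
    [0,0,0],
    [0,0,0]
  ],
  "xyz": [
    [0,0,0],
    [0,0,0],
    [0,0,0],
    [0,0,0],
    [0,0,0]
  ],
  "fingers": [0.018,0.018,0.018,0.018,0.018]
}}

```text
t: 44.82
eef_pos: [0.3994, 0.07, 0.1551]
orientation: [3.142, 0.0, -0.007]
force: [0.3, 0.2, -1.6]
opening: 0.0254
grip_force: 61.0
```

```bash
python3 -c "
from h import *
aim(.0688)"
```

```text
[0.39944032 0.07012597 0.15510093] beam hit [0.5337 0.0701 0.065 ] px [319.9  25.1] label pred px [322.2  24.6]
[286, 0, 69, 7, 453] [321.3   2.8]
[368, 0, 20, 38, 686] [377.2  18.2]
[289, 15, 63, 14, 681] [320.  21.]
```

Green's label is centred (320,21 against 320,25), and the small row difference means about 2 mm of depth. I hold here, then go back to the dock.

Emit:
{"fn": "play_rows", "kwargs": {
  "turn": [
    [0,0,0],
    [0,0,0],
    [0,0,0],
    [0,0,0],
    [0,0,0]
  ],
  "xyz": [
    [0,0,-0.001],
    [0,0,-0.001],
    [0,0,-0.001],
    [0,0,-0.001],
    [0,0,-0.001]
  ],
  "fingers": [0.018,0.018,0.018,0.018,0.018]
}}

```text
t: 45.28
eef_pos: [0.3994, 0.0705, 0.1561]
orientation: [-3.142, -0.0, -0.006]
force: [0.1, -0.2, -1.7]
opening: 0.0252
grip_force: 61.0
```

Emit:
{"fn": "play_rows", "kwargs": {
  "turn": [
    [0,0,0],
    [0,0,0],
    [0,0,0],
    [0,0,0],
    [0,0,0]
  ],
  "xyz": [
    [0,0,0],
    [0,0,0],
    [0,0,0],
    [0,0,0],
    [0,0,0]
  ],
  "fingers": [0.018,0.018,0.018,0.018,0.018]
}}

```text
t: 45.7
eef_pos: [0.3994, 0.0705, 0.1561]
orientation: [3.142, -0.0, -0.006]
force: [0.1, 0.0, -1.8]
opening: 0.0255
grip_force: 61.0
```

Emit:
{"fn": "play_rows", "kwargs": {
  "turn": [
    [0,0,0],
    [0,0,0],
    [0,0,0],
    [0,0,0],
    [0,0,0]
  ],
  "xyz": [
    [0,0,0],
    [0,0,0],
    [0,0,0],
    [0,0,0],
    [0,0,0]
  ],
  "fingers": [0.018,0.018,0.018,0.018,0.018]
}}

```text
t: 46.12
eef_pos: [0.3994, 0.0705, 0.1561]
orientation: [3.142, 0.0, -0.006]
force: [-0.2, -0.4, -1.5]
opening: 0.0256
grip_force: 61.0
```

Emit:
{"fn": "play_rows", "kwargs": {
  "turn": [
    [0,0,0],
    [0,0,0],
    [0,0,0],
    [0,0,0],
    [0,0,0]
  ],
  "xyz": [
    [0,0,0],
    [0,0,0],
    [0,0,0],
    [0,0,0],
    [0,0,0]
  ],
  "fingers": [0.018,0.018,0.018,0.018,0.018]
}}

```text
t: 46.53
eef_pos: [0.3994, 0.0705, 0.1561]
orientation: [3.142, 0.0, -0.006]
force: [0.2, 0.2, -2.2]
opening: 0.0254
grip_force: 61.0
```

```bash
python3 -c "
from h import *
plan([(.39,-.05,.19,-.4),(.4331,-.3475,.183,-21.4),(.4331,-.3475,.0828,-21.4)])"
```

```text
now [0.3994 0.0705 0.1561] [180.    0.   -0.3] q [ 0.58  0.1  -0.62  0.   -0.85  0.98] t 46.53
 turn [0.0, 0.0, 0.1] xyz [-0.0087, 0.1206, -0.0339] ->  [ 0.39 -0.05  0.19] -0.4
 turn [0.0, 0.0, 10.5] xyz [0.0227, 0.1486, 0.0035] ->  [ 0.412 -0.199  0.187] -10.9
 turn [0.0, 0.0, 10.5] xyz [0.0494, 0.1419, 0.0035] ->  [ 0.433 -0.348  0.183] -21.4
 turn [0.0, 0.0, -0.0] xyz [0.0, -0.0, 0.1002] ->  [ 0.433 -0.348  0.083] -21.4
```

Emit:
{"fn": "play_rows", "kwargs": {
  "turn": [
    [0,0,0],
    [0,0,0],
    [0,0,0],
    [0,0,0],
    [0,0,0]
  ],
  "xyz": [
    [-0.002,0.025,-0.01],
    [-0.004,0.055,-0.02],
    [-0.006,0.085,-0.03],
    [-0.009,0.12,-0.034],
    [-0.009,0.12,-0.034]
  ],
  "fingers": [0.018,0.018,0.018,0.018,0.018]
}}

```text
t: 46.95
eef_pos: [0.3888, -0.0531, 0.1909]
orientation: [3.141, -0.001, -0.012]
force: [-0.0, 1.0, -2.4]
opening: 0.0253
grip_force: 61.2
```

Emit:
{"fn": "play_rows", "kwargs": {
  "turn": [
    [0,0,3],
    [0,0,6],
    [0,0,9],
    [0,0,10.5],
    [0,0,10.5]
  ],
  "xyz": [
    [0.006,0.038,0],
    [0.012,0.076,0],
    [0.018,0.114,0.003],
    [0.0227,0.1486,0.0035],
    [0.0227,0.1486,0.0035]
  ],
  "fingers": [0.018,0.018,0.018,0.018,0.018]
}}

```text
t: 47.37
eef_pos: [0.4122, -0.2025, 0.1862]
orientation: [3.14, -0.0, -0.196]
force: [0.2, 0.6, -2.3]
opening: 0.0257
grip_force: 61.6
```

Emit:
{"fn": "play_rows", "kwargs": {
  "turn": [
    [0,0,3],
    [0,0,6],
    [0,0,9],
    [0,0,10.6],
    [0,0,10.6]
  ],
  "xyz": [
    [0.012,0.036,0],
    [0.025,0.072,0],
    [0.038,0.108,0.003],
    [0.0494,0.142,0.0035],
    [0.0494,0.142,0.0035]
  ],
  "fingers": [0.018,0.018,0.018,0.018,0.018]
}}

```text
t: 47.78
eef_pos: [0.4344, -0.3518, 0.1821]
orientation: [3.14, -0.001, -0.379]
force: [0.8, 1.4, -1.9]
opening: 0.0256
grip_force: 61.8
```

Emit:
{"fn": "play_rows", "kwargs": {
  "turn": [
    [0,0,0],
    [0,0,0],
    [0,0,0],
    [0,0,0],
    [0,0,0]
  ],
  "xyz": [
    [0,0,0],
    [0,0,0],
    [0,0,0],
    [0,0,0],
    [0,0,0]
  ],
  "fingers": [0.018,0.018,0.018,0.018,0.018]
}}

```text
t: 48.2
eef_pos: [0.4334, -0.3459, 0.1835]
orientation: [-3.142, -0.0, -0.373]
force: [0.6, -0.6, -2.2]
opening: 0.0252
grip_force: 61.8
```

```bash
python3 -c "
from h import *
plan([(.4331,-.3475,.103,-21.4)])"
```

```text
now [ 0.4334 -0.3459  0.1835] [-180.    -0.   -21.4] q [-0.38  0.31 -0.25 -0.   -1.01  1.58] t 48.2
 turn [-0.0, -0.0, 0.0] xyz [0.0002, 0.0016, 0.0805] ->  [ 0.433 -0.348  0.103] -21.4
```

Emit:
{"fn": "play_rows", "kwargs": {
  "turn": [
    [0,0,0],
    [0,0,0],
    [0,0,0],
    [0,0,0],
    [0,0,0]
  ],
  "xyz": [
    [0,0.0015,0.02],
    [0,0.0015,0.042],
    [0,0.0015,0.065],
    [0,0.0015,0.08],
    [0,0.0015,0.08]
  ],
  "fingers": [0.018,0.018,0.018,0.018,0.018]
}}

```text
t: 48.62
eef_pos: [0.4306, -0.3465, 0.1]
orientation: [-3.141, 0.007, -0.374]
force: [-0.5, 0.1, -1.9]
opening: 0.0252
grip_force: 61.7
```

Emit:
{"fn": "play_rows", "kwargs": {
  "turn": [
    [0,0,0],
    [0,0,0],
    [0,0,0],
    [0,0,0],
    [0,0,0]
  ],
  "xyz": [
    [0,0,0],
    [0,0,0],
    [0,0,0],
    [0,0,0],
    [0,0,0]
  ],
  "fingers": [0.018,0.018,0.018,0.018,0.018]
}}

```text
t: 49.03
eef_pos: [0.4332, -0.3485, 0.1041]
orientation: [3.142, -0.002, -0.374]
force: [-0.0, 1.0, -2.6]
opening: 0.0253
grip_force: 61.7
```

```bash
python3 -c "
from h import *
plan([(.4331,-.3475,.083,-21.4)])"
```

```text
now [ 0.4332 -0.3485  0.1041] [ 1.80e+02 -1.00e-01 -2.14e+01] q [-0.39  0.4  -0.34  0.   -0.82  1.58] t 49.03
 turn [0.0, -0.1, -0.0] xyz [-0.0005, -0.0009, 0.0211] ->  [ 0.433 -0.348  0.083] -21.4
```

Emit:
{"fn": "play_rows", "kwargs": {
  "turn": [
    [0,0,0],
    [0,0,0],
    [0,0,0],
    [0,0,0],
    [0,0,0]
  ],
  "xyz": [
    [0,-0.001,0.006],
    [0,-0.001,0.012],
    [0,-0.001,0.018],
    [0,-0.001,0.0213],
    [0,-0.001,0.0213]
  ],
  "fingers": [0.018,0.018,0.018,0.018,0.018]
}}

```text
t: 49.45
eef_pos: [0.4328, -0.3472, 0.0829]
orientation: [3.141, 0.001, -0.373]
force: [-2.6, 2.8, 9.1]
opening: 0.0253
grip_force: 63.3
```

Emit:
{"fn": "play_rows", "kwargs": {
  "turn": [
    [0,0,0],
    [0,0,0],
    [0,0,0],
    [0,0,0],
    [0,0,0]
  ],
  "xyz": [
    [0,0,0],
    [0,0,0],
    [0,0,0],
    [0,0,0],
    [0,0,0]
  ],
  "fingers": [0.018,0.03,0.035,0.045,0.055]
}}

```text
t: 49.87
eef_pos: [0.4331, -0.3475, 0.0815]
orientation: [3.142, 0.0, -0.374]
force: [0.4, -0.4, -0.4]
opening: 0.0546
grip_force: 0.0
```

Emit:
{"fn": "play_rows", "kwargs": {
  "turn": [
    [0,0,0],
    [0,0,0],
    [0,0,0],
    [0,0,0],
    [0,0,0]
  ],
  "xyz": [
    [0,0,-0.02],
    [0,0,-0.05],
    [0,0,-0.09],
    [0,0,-0.13],
    [0,0,-0.17]
  ],
  "fingers": [0.055,0.055,0.055,0.055,0.055]
}}

```text
t: 50.28
eef_pos: [0.4327, -0.3473, 0.2533]
orientation: [3.141, 0.001, -0.374]
force: [1.1, -0.0, 1.0]
opening: 0.0552
grip_force: 0.0
```

```bash
python3 -c "
from h import *
plan([(.4256,-.3184,.2974,0)])"
```

```text
now [ 0.4327 -0.3473  0.2533] [180.    0.  -21.4] q [-0.38  0.26 -0.14  0.   -1.17  1.58] t 50.28
 turn [0.0, 0.0, -21.4] xyz [-0.0172, -0.0243, -0.0441] ->  [ 0.426 -0.318  0.297] -0.0
```

Emit:
{"fn": "play_rows", "kwargs": {
  "turn": [
    [0,0,-21.4],
    [0,0,-21.4],
    [0,0,-21.4],
    [0,0,-21.4],
    [0,0,-21.4]
  ],
  "xyz": [
    [-0.017,-0.024,-0.044],
    [-0.017,-0.024,-0.044],
    [-0.017,-0.024,-0.044],
    [-0.017,-0.024,-0.044],
    [-0.017,-0.024,-0.044]
  ],
  "fingers": [0.07,0.07,0.07,0.07,0.07]
}}

```text
t: 50.7
eef_pos: [0.4258, -0.3187, 0.2954]
orientation: [-3.141, 0.0, -0.004]
force: [-0.7, 0.5, 0.8]
opening: 0.07
grip_force: 0.0
```

Emit:
{"fn": "play_rows", "kwargs": {
  "turn": [
    [0,0,0],
    [0,0,0],
    [0,0,0],
    [0,0,0],
    [0,0,0]
  ],
  "xyz": [
    [0,0,0],
    [0,0,0],
    [0,0,0],
    [0,0,0],
    [0,0,0]
  ],
  "fingers": [0.07,0.07,0.07,0.07,0.07]
}}

```text
t: 51.12
eef_pos: [0.426, -0.3189, 0.2954]
orientation: [-3.141, 0.001, -0.002]
force: [-0.5, 0.1, -0.8]
opening: 0.0699
grip_force: 0.0
```

Run:
```python
from h import *
p=shot('wrist','sc2.png');a=cv2.imread('pics/sc.png');b=cv2.imread('pics/sc2.png')
print(np.hstack([a[120:235,300:400].astype(int)]).shape, 'mean abs diff scanner region',np.abs(a[120:235,300:400].astype(int)-b[120:235,300:400]).mean())
r=cv2.matchTemplate(b[110:245,290:410],a[128:228,308:390],cv2.TM_CCOEFF_NORMED);_,mx,_,loc=cv2.minMaxLoc(r);print('match',mx,'shift',loc[0]-18,loc[1]-18)
plan([(.5,-.12,.32,-30)])
```

```text
(115, 100, 3) mean abs diff scanner region 4.69695652173913
match 0.9842442274093628 shift -1 0
now [ 0.426  -0.3189  0.2955] [-1.8e+02  0.0e+00 -1.0e-01] q [-0.34  0.19 -0.12  0.   -1.26  1.91] t 51.17
 turn [-0.0, 0.0, 15.0] xyz [0.0368, -0.0995, -0.0123] ->  [ 0.463 -0.219  0.308] -15.0
 turn [0.0, 0.0, 14.9] xyz [0.0099, -0.1057, -0.0122] ->  [ 0.5  -0.12  0.32] -30.0
```

The scanner is back exactly as it was (0.98 match, 1 px shift). One last look at the table.

Emit:
{"fn": "play_rows", "kwargs": {
  "turn": [
    [0,0,0],
    [0,0,0],
    [0,0,0],
    [0,0,0],
    [0,0,0]
  ],
  "xyz": [
    [0.01,-0.14,-0.01],
    [0.01,-0.14,-0.01],
    [0.01,-0.14,-0.01],
    [0.01,-0.14,-0.01],
    [0.01,-0.14,-0.01]
  ],
  "fingers": [0.07,0.07,0.07,0.07,0.07]
}}

```text
t: 51.58
eef_pos: [0.4364, -0.1763, 0.3066]
orientation: [-3.141, -0.002, 0.003]
force: [0.9, 0.3, -0.7]
opening: 0.0698
grip_force: 0.0
```

Emit:
{"fn": "play_rows", "kwargs": {
  "turn": [
    [0,0,0],
    [0,0,0],
    [0,0,0],
    [0,0,0],
    [0,0,0]
  ],
  "xyz": [
    [0.01,-0.14,0],
    [0.01,-0.14,0],
    [0.01,-0.14,0],
    [0.01,-0.14,0],
    [0.01,-0.14,0]
  ],
  "fingers": [0.07,0.07,0.07,0.07,0.07]
}}

```text
t: 52.0
eef_pos: [0.4467, -0.0367, 0.3059]
orientation: [-3.141, -0.001, 0.003]
force: [0.1, 0.4, 0.9]
opening: 0.07
grip_force: 0.0
```

Emit:
{"fn": "play_rows", "kwargs": {
  "turn": [
    [0,0,0],
    [0,0,0],
    [0,0,0],
    [0,0,0],
    [0,0,0]
  ],
  "xyz": [
    [0,0,0],
    [0,0,0],
    [0,0,0],
    [0,0,0],
    [0,0,0]
  ],
  "fingers": [0.07,0.07,0.07,0.07,0.07]
}}

```text
t: 52.42
eef_pos: [0.4462, -0.0397, 0.3057]
orientation: [3.142, 0.0, -0.003]
force: [-1.3, -0.3, 0.3]
opening: 0.0695
grip_force: 0.0
```

Run:
```python
import h
from h import *
p=shot('wrist','end.png');r0=h.ray
h.ray=lambda p,u,v,z:r0(p,u,v,.09)
for c in HUE: print(c,cap(p,c))
s=shot('side','sideend.png')
c=np.array([.5587,-.0393]);a=np.radians(-.3)
for n,y in((1,-.036),(2,.036),(3,.108)): print(n,(c+y*np.array([-np.sin(a),np.cos(a)])).round(4))
```

```text
red [([0.5572, -0.0747], np.float64(-0.1), 'x-ext', 49.5, 'y-ext', 43.3, 'white', 109)]
yellow [([0.5579, -0.0023], np.float64(-1.5), 'x-ext', 49.6, 'y-ext', 44.3, 'white', 230)]
green [([0.5598, 0.0694], np.float64(-1.5), 'x-ext', 49.4, 'y-ext', 43.2, 'white', 233)]
1 [ 0.5585 -0.0753]
2 [ 0.5589 -0.0033]
3 [0.5593 0.0687]
```

View pics/end.png

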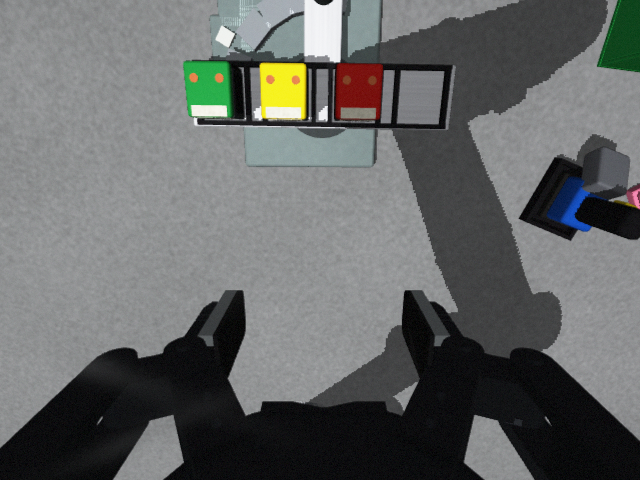

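The final view shows green (210,90), yellow (284,91) and red (358,92) seated within 2 mm with their labels on the robot side. The head is at the reading stop and the scanner stands in its dock (575,195). I hand in.

```bash
python3 -c "
from station import bot
print(bot.close_job())"
```

```text
the job is handed in; nothing more can be done
None
```

I handed the job in at about 52 s of robot time; the hand-in returned no verdict. By my own images, red, yellow and green are seated in nests 1 to 3 with labels away from the plunger (blue was absent), the head is locked at the reading stop, each label was held in the beam for over a second in order, and the scanner is back in its dock; the bottle, jar and bin were never approached, but I did not re-measure them.

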